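# Clear the bench and lay out the seed potatoes to sprout

## Robot

A 6-joint arm with a two-finger parallel gripper is mounted at the origin on the work surface. World frame = base frame: x ahead of the robot, y to its left, z up, the work surface at z = 0. Lengths are in mm, angles in rad, forces in N, time in s.
With the tool pointing down it reaches from about 275 to 1000 mm from the base axis. Payload 8.4 kg.
Tool frame: the origin (TCP) lies midway between the tips of the shut fingers; the grasp point (between the pads) lies 19 mm behind it (r.grip_point_offset is the distance from the TCP to the grasp point, in mm); z points along the fingers, x is the direction in which the jaws open and shut, and the axes are right-handed (so a half turn about z gives the same grasp; the last joint's range is limited). The gripper opens to 85 mm and grips with 20 to 120 N. Pads are 22 mm wide; open, the fingers measure 114 mm over their backs; the gripper's body (76 mm by 85 mm) begins 54 mm behind the grasp point. The pads swing forward as they close: fully open they stand 13 mm farther back than shut.
Start: joints at [-1.331, 0.353, 1.633, -0, 1.155, -0.002], TCP at [149.655, -606.821, 231.281] pointing down, gripper open.
Joint ranges: [-2.63, 2.63], [-0.92, 2.1], [0.06, 2.66], [-1.3, 4.44], [0, 2.69], [-3.02, 3.02]. Speed limits (rad/s): [2.22, 2.22, 2.79, 3.14, 3.14, 3.14].

## Interface

Orientations are given as [roll, pitch, yaw] about the fixed x, y, z axes, in that order (R = Rz(yaw) Ry(pitch) Rx(roll)).
In Python, from rig import monitor, vision, sign_off, r gives the robot as it stands.
- The arm moves only by the shell command python3 -m inch 'ROWS' [FORCE]. ROWS is JSON, a list of rows, each an object with "dp": the shift along the tool's x, y, z in mm, a list of three; "angular": the turn, a rotation vector about the tool's x, y, z in rad, a list of three; "fingers": the closure in counts, from 0 (fully open) to 255 (shut). A call has 1 to 12 rows; each row is the pose to reach, as a shift and turn from the pose commanded when the call began, along the tool's axes at that moment; what a row does not reach only later rows make up. A row lasts 1/12 s, in which the tool goes at most 41.7 mm and 7.16 degrees, less where a joint would pass 70% of its speed; a pose out of reach is approached as far as the arm can. A call with a gripper value outside its range is refused whole. The fingers move at their own pace and stop on an object; FORCE is the grip in N (left out, the last holds). Time passes only in rows, so rows that repeat a pose let the fingers close. It gives the time, the measured TCP pose, the force and the opening at its end, in the units of the state.
- monitor.sense(): the state, without advancing time (a new reading comes with each control period).
- vision.grab_frame(name): name is "scene" or "top"; returns (picture, depth): 420x560x3 uint8, blue, green, red; 420x560 float32, mm along the optical axis (not along the pixel's ray), 0 where there is no reading.
- vision.camera_params(name): a dict with "fx", "fy", "cx", "cy" (pixels), "distortion" ([k1, k2, p1, p2, k3] as OpenCV has them; the pictures are not rectified), "R" (3x3) and "t" (3): a world point X has camera coordinates R X + t. Camera axes: x right, y down, z forward; pixel columns grow to the right and rows downward; lengths in mm; the calibration is good to about 2 mm. A picture is of the moment at which its call begins. camera_params takes no time and is no camera call.
- sign_off(): hands the job in, once; it reports no verdict.
The state is a dict: "clock": time; "qpos": joint angles; "qvel": joint speeds; "joint_efforts": joint torques, N m; "eef_pos": TCP position; "tcp_rot": TCP orientation; "contact_force": force on the tool from outside, world axes, zero at the start; "wrist_torque": the same for the moment, N m; "opening": opening from 0.0 (shut) to 1.0 (fully open).
Only numpy, scipy, OpenCV 4.12 (cv2) and the standard library are available. Lean on these libraries where they do the work, as an engineer would, in place of code of your own. Each camera call takes 0.05 s, during which the arm holds its last target.

## Task

First clear up: stand the spray bottle that is on the blue-lidded box upright on the black rubber mat, and lay every tool that is in the bamboo tray on the mat too, the right way up and well inside its edges. Then open only the blue lid, take out all the seed potatoes that are in that box and lay them side by side flat on the bottom of the tray, gripping them only lightly and never dropping them, because they bruise; last, shut the blue lid again. Leave the red and white lids shut and do not shift the pot, the saucers or the tin.

Things in the scene. Friction and masses are not known exactly. Their poses are not given: they have to be found in the camera images.
- tray: loose bamboo tray, 260 (x) x 200 (y) x 30 mm high outside, walls and floor 8 mm, about 0.6 kg. Origin: centre of its underside; z up. Stands on the bench to one side of the boxes, mat on the other side (sides vary)
- mat: black ribbed rubber mat fixed on the bench, 270 (x) x 220 (y) x 4 mm thick. Origin: centre of its underside; z up
- rake: steel hand rake (may be absent), 225 mm long along its x: round wooden handle 24 mm thick from x = -115 to 0 mm with its axis at z = 12 mm, five-tined steel head 78 mm wide at x = 75 to 112 mm, crossbar at z = 34 mm, tines pointing down. Rests level on handle and tine tips, z up. Origin: under the handle's front end, at the surface it rests on. Balances near x = -40 mm. Starts in the tray. 0.18 kg
- tamper: wooden soil tamper (may be absent): board 110 (x) x 66 (y) x 16 mm with a round upright grip in its middle, 30 mm thick, from z = 16 to 66 mm. Origin: centre of the board's underside; z up. Starts board down in the tray. About 0.25 kg
- spray: yellow plastic trigger spray bottle, 173 mm tall; round body 62 mm thick up to z = 97 mm, then neck; black trigger head 26 mm wide (along its y), 62 mm long (x from -35 to +27 mm), from z = 137 to 173 mm. Origin: centre of its underside; z up. Starts standing on the blue lid. About 0.3 kg
- potato1: seed potato (may be absent), tan, pillow-shaped, 60 mm long along its x, 36 mm wide (y) and 36 mm high (z), about 70 g. Origin at its centre. On the floor of the blue-lidded box, end to end in a row along the box's x about 69 mm apart, its x nearly along the box's x. Bruises if the fingers press on it with over 70 N in all (35 N a finger), so grip at 20 to 25 N; also if dropped from over 70 mm
- potato2: seed potato (may be absent), tan, pillow-shaped, 60 mm long along its x, 36 mm wide (y) and 36 mm high (z), about 70 g. Origin at its centre. On the floor of the blue-lidded box, end to end in a row along the box's x about 69 mm apart, its x nearly along the box's x. Bruises if the fingers press on it with over 70 N in all (35 N a finger), so grip at 20 to 25 N; also if dropped from over 70 mm
- potato3: seed potato (may be absent), tan, pillow-shaped, 60 mm long along its x, 36 mm wide (y) and 36 mm high (z), about 70 g. Origin at its centre. On the floor of the blue-lidded box, end to end in a row along the box's x about 69 mm apart, its x nearly along the box's x. Bruises if the fingers press on it with over 70 N in all (35 N a finger), so grip at 20 to 25 N; also if dropped from over 70 mm
- box_blue: the blue-lidded wooden box, one of three alike fixed side by side (108 mm apart) on a plinth, in an order that varies; outside 236 (x) x 106 (y) x 50 mm high, walls and floor 6 mm. Origin: centre of its underside, 12 mm above the bench. +x points to the hinge side (away from the robot), z up. Lid 8 mm thick lies on the rim
- box_red: the red-lidded wooden box, one of three alike fixed side by side (108 mm apart) on a plinth, in an order that varies; outside 236 (x) x 106 (y) x 50 mm high, walls and floor 6 mm. Origin: centre of its underside, 12 mm above the bench. +x points to the hinge side (away from the robot), z up. Lid 8 mm thick lies on the rim
- box_white: the white-lidded wooden box, one of three alike fixed side by side (108 mm apart) on a plinth, in an order that varies; outside 236 (x) x 106 (y) x 50 mm high, walls and floor 6 mm. Origin: centre of its underside, 12 mm above the bench. +x points to the hinge side (away from the robot), z up. Lid 8 mm thick lies on the rim
- lid_blue (a joint): hinge angle of the blue lid, rad: 0 shut, grows as its front edge is raised, stop at 1.9. Stiff hinge: the lid stays where it is left; swinging it takes a few newtons at the knob
- lid_red (a joint): hinge angle of the red lid, rad: 0 shut, grows as its front edge is raised, stop at 1.9. Stiff hinge: the lid stays where it is left; swinging it takes a few newtons at the knob
- lid_white (a joint): hinge angle of the white lid, rad: 0 shut, grows as its front edge is raised, stop at 1.9. Stiff hinge: the lid stays where it is left; swinging it takes a few newtons at the knob
- lid_blue_handle (a point): grip point in the head of the blue lid's knob (a round head 28 mm across and 16 mm high on a thinner stem). On the lid's middle line, 30 mm from its front edge, 35 mm above the lid's upper face; it turns with the lid. In the shut lid's frame it lies 206 mm before (-x) and 43 mm above the hinge
- lid_blue_hinge (a point): on the hinge axis of the blue lid, middle of the lid's far edge, at its lower face; the axis runs along the y of box_blue
- pot: empty terracotta pot, 112 mm wide at the rim, 100 mm high. Origin: centre of its underside. Bystander, leave alone
- saucers: stack of three terracotta saucers, 124 mm wide, 42 mm high. Origin: centre of its underside. Bystander, leave alone
- tin: steel tin, 72 mm wide, 90 mm high. Origin: centre of its underside. Bystander, leave alone
Mind the look-alikes: they are no part of the job. Several things have the shape of the tamper; the one meant has the colours described above.

How it is judged (in metres and radians):
On the way, in this order (a step that is already met when the one before it is completed fails the run):
1. the spray bottle and every tool from the tray are on the mat (x of spray in the frame of mat between -0.11 and 0.11 m and y of spray in the frame of mat between -0.085 and 0.085 m and z of spray in the frame of mat between -0.005 and 0.014 m and linear speed of each of spray, rake, tamper below 0.03 m/s and angle between each of spray, rake, tamper's own z axis and vertical below 0.12 rad and x of rake in the frame of mat between -0.11 and 0.11 m and y of rake in the frame of mat between -0.085 and 0.085 m and z of rake in the frame of mat between -0.005 and 0.014 m and x of tamper in the frame of mat between -0.11 and 0.11 m and y of tamper in the frame of mat between -0.085 and 0.085 m and z of tamper in the frame of mat between -0.005 and 0.014 m), for 0.2 s.
2. the blue lid is opened by more than 1 rad (value of joint lid_blue above 1 rad), for 0.2 s.
3. all seed potatoes lie on the bottom of the tray (x of potato1 in the frame of tray between -0.112 and 0.112 m and y of potato1 in the frame of tray between -0.082 and 0.082 m and z of potato1 in the frame of tray between 0.012 and 0.038 m and linear speed of each of potato1, potato2, potato3 below 0.03 m/s and x of potato2 in the frame of tray between -0.112 and 0.112 m and y of potato2 in the frame of tray between -0.082 and 0.082 m and z of potato2 in the frame of tray between 0.012 and 0.038 m and x of potato3 in the frame of tray between -0.112 and 0.112 m and y of potato3 in the frame of tray between -0.082 and 0.082 m and z of potato3 in the frame of tray between 0.012 and 0.038 m), for 0.2 s.
4. the blue lid is shut (value of joint lid_blue below 0.06 rad), for 0.2 s.
At the end, for the whole second after the job is handed in: Bottle and tools upright on the mat (centres within 110 mm along, 85 mm across of its middle), all potatoes flat on the tray floor, tray level on the bench, blue lid within 0.06 rad of shut, all at rest (below 0.03 m/s) (all of step 1 and all of step 3 and value of joint lid_blue below 0.06 rad and angle between tray's own z axis and vertical below 0.05 rad and height (world z) of tray below 0.01 m); the robot touches nothing.
It fails at once if the red or the white lid is lifted by more than 0.12 rad (value of joint any of lid_red, lid_white above 0.12 rad).
It fails at once if a seed potato is squeezed or pressed by the fingers with more than 70 N in all (contact force between the fingers and potato1 above 70 N or contact force between the fingers and potato2 above 70 N or contact force between the fingers and potato3 above 70 N).
It fails at once if a seed potato is dropped from more than about 70 mm or thrown (linear speed of any of potato1, potato2, potato3 above 1.2 m/s).
It fails at once if pot, saucers or tin moved by more than 30 mm (distance of any of pot, saucers, tin from where it was at the start of the episode above 0.03 m).
Of rake, tamper only 1 to 2 are there at a start; the rules pass over those that are not, and their reading is None.
Of potato1, potato2, potato3 only 2 to 3 are there at a start; the rules pass over those that are not, and their reading is None.
At some moment in a run one of tray, rake, tamper may be knocked a few centimetres aside while the robot is not near it.
It also fails if it takes over 210 s, if anything falls off the work surface, if the arm or the gripper's body presses on something with over 40 N, if the wrist force passes 120 N, or if a joint passes its speed limit or range.

## Working session

There is one attempt and no reset: what is moved stays moved. The work goes in short steps, Python scripts to look and compute and a shell command to move; the robot and the scene stay as the last step left them, time stands still between calls to the robot, and variables do not carry over. Pictures are saved under pics/ and viewed, and the job is handed in when it is done.

```bash
ls -la; mkdir -p pics; python3 - <<'E'
from rig import monitor, vision, r
import cv2
print(monitor.sense()); print(r.grip_point_offset)
for n in("scene","top"):
    im,d=vision.grab_frame(n); cv2.imwrite(f"pics/{n}0.png",im)
    import numpy as np; np.save(f"pics/{n}0.npy",d)
    print(n,vision.camera_params(n))
E
```

```text
total 12
drwxr-xr-x  3 agent agent 4096 Dec  7 02:45 .
drwxr-xr-x 23 root  root  4096 Dec  7 02:45 ..
drwxr-xr-x  2 agent agent 4096 Dec  7 02:45 pics
{'clock': 0.0, 'qpos': array([-1.33142060e+00,  3.53656919e-01,  1.63416274e+00,  8.60094737e-06,
        1.15518475e+00, -2.39829023e-03]), 'qvel': array([ 2.35233375e-04,  8.90193957e-05, -7.36356551e-04, -5.68811300e-04,
       -8.15992258e-04, -2.45504860e-04]), 'joint_efforts': array([-2.03085765e-03, -6.05260062e+01, -3.42068946e+01, -9.49289961e-05,
        9.60917008e-03, -8.46439411e-05]), 'eef_pos': array([ 149.52870966, -606.34618113,  230.54396189]), 'tcp_rot': array([-3.14158140e+00,  1.41172686e-03, -1.32902578e+00]), 'contact_force': array([0.87669102, 0.53246033, 0.31152337]), 'wrist_torque': array([-0.00059431,  0.02261674, -0.00357951]), 'opening': 1.0035456809337164}
18.700000000000003
scene {'fx': 438.66149058659437, 'fy': 438.66149058659437, 'cx': 277.3138250654404, 'cy': 210.04323029732564, 'distortion': array([-0.10502568,  0.        ,  0.        ,  0.        ,  0.        ]), 'R': array([[ 0.37713111,  0.92605671, -0.01382339],
       [ 0.68334003, -0.28829884, -0.67076835],
       [-0.62515481,  0.24352154, -0.74153808]]), 't': array([-203.65369026, -302.48915469, 1341.74027652])}
top {'fx': 429.30570027615966, 'fy': 429.30570027615966, 'cx': 273.35759835010947, 'cy': 216.53851857942195, 'distortion': array([-0.10258793,  0.        ,  0.        ,  0.        ,  0.        ]), 'R': array([[ 0.00288764, -0.9999193 ,  0.01237117],
       [-0.99914719, -0.00339454, -0.04115067],
       [ 0.04118934, -0.01224179, -0.99907636]]), 't': array([ -19.19523891,  496.34019452, 1088.74390351])}
```

View pics/scene0.png

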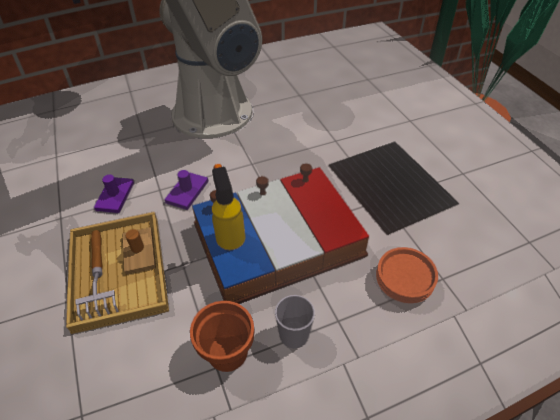

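View pics/top0.png

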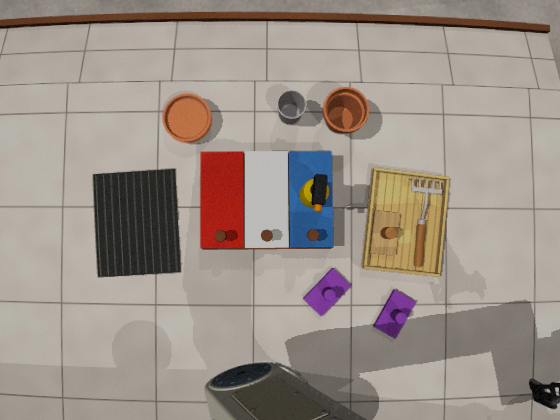

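The scene view is from the far side. The top view (420x560) has up = +x and left = +y:
- **Mat:** at (138,222).
- **Boxes:** red (222,200), white (267,200) and blue (311,200). The spray bottle is on the blue lid at about (316,192).
- **Tray:** at (407,222).

Candidates for the tools:
- **Tamper:** the wooden one in the tray at (388,232), or the purple look-alikes at (328,292) and (396,314). The description says wooden, so I choose the one in the tray.
- **Rake:** only one, at (425,215).
- **Spray bottle:** only one.

I'll check these in a close crop.

```bash
cat > h.py <<'E'
import numpy as np, cv2
from rig import monitor, vision, r
from scipy.spatial.transform import Rotation as Ro
def cam(n):
    c=vision.camera_params(n); K=np.array([[c["fx"],0,c["cx"]],[0,c["fy"],c["cy"]],[0,0,1.]]); return K,np.array(c["distortion"]),np.array(c["R"]),np.array(c["t"])
def ray(n,uv,z):
    K,D,R,t=cam(n); uv=np.atleast_2d(np.array(uv,float)).reshape(-1,1,2)
    p=cv2.undistortPoints(uv,K,D).reshape(-1,2); d=np.c_[p,np.ones(len(p))]@R; C=-R.T@t
    return C+d*((z-C[2])/d[:,2])[:,None]
def cloud(n,d):
    K,D,R,t=cam(n); h,w=d.shape
    u,v=np.meshgrid(np.arange(w),np.arange(h)); uv=np.stack([u,v],-1).reshape(-1,1,2).astype(float)
    p=cv2.undistortPoints(uv,K,D).reshape(-1,2); P=np.c_[p,np.ones(len(p))]*d.reshape(-1,1)
    X=(P-t)@R; X[d.reshape(-1)==0]=np.nan
    return X.reshape(h,w,3)
def proj(n,X):
    K,D,R,t=cam(n); return cv2.projectPoints(np.atleast_2d(X).astype(float),cv2.Rodrigues(R)[0],t,K,D)[0].reshape(-1,2)
def shot(n,tag):
    im,d=vision.grab_frame(n); cv2.imwrite(f"pics/{n}{tag}.png",im); np.save(f"pics/{n}{tag}.npy",d); return im,d
def rel(p,yaw=None,R=None):
    """dp in tool axes for world target p; angular for tool-down yaw"""
    s=monitor.sense(); R0=Ro.from_euler('xyz',s["tcp_rot"]); 
    dp=R0.inv().apply(np.array(p)-s["eef_pos"]); out=[dp.round(1)]
    if R is None and yaw is not None: R=Ro.from_euler('xyz',[np.pi,0,yaw])
    if R is not None: out.append((R0.inv()*R).as_rotvec().round(3))
    return out
E
python3 - <<'E'
import cv2
im=cv2.imread("pics/top0.png"); cv2.imwrite("pics/c1.png",cv2.resize(im[140:350,280:460],None,fx=2.8,fy=2.8,interpolation=cv2.INTER_CUBIC))
im=cv2.imread("pics/scene0.png"); cv2.imwrite("pics/c2.png",cv2.resize(im[150:340,60:370],None,fx=2.5,fy=2.5,interpolation=cv2.INTER_CUBIC))
E
```

```text
(no output)
```

View pics/c1.png

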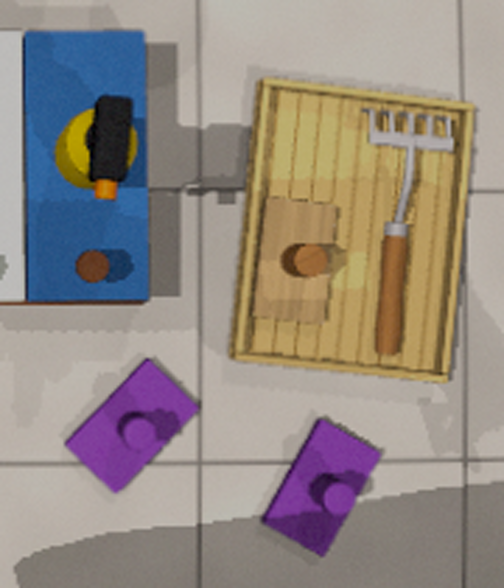

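View pics/c2.png

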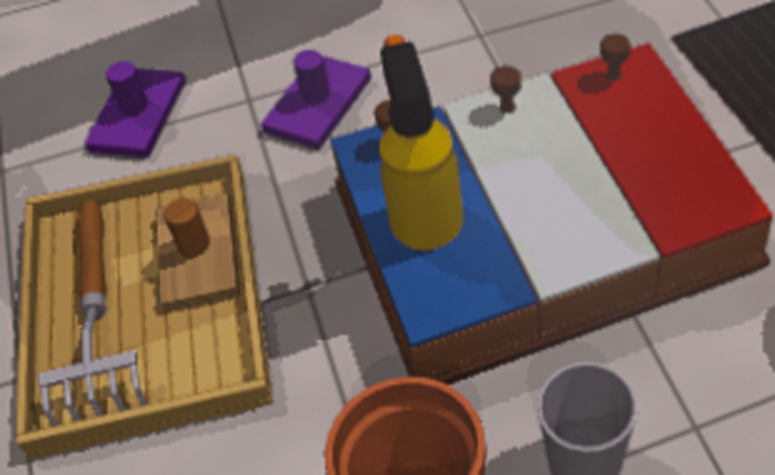

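The crops confirm it: the wooden tamper stands board-down in the tray at (388,232), the rake lies beside it with its tines toward +x, and the purple ones on the bench are decoys. Next I measure positions.

```bash
python3 - <<'E'
from h import *
np.set_printoptions(suppress=True,precision=1)
im=cv2.imread("pics/top0.png"); d=np.load("pics/top0.npy"); X=cloud("top",d)
hsv=cv2.cvtColor(im,cv2.COLOR_BGR2HSV)
def big(m):
    n,l,s,c=cv2.connectedComponentsWithStats(m.astype(np.uint8)); k=1+np.argmax(s[1:,4]); return l==k
def rect(m,z,name):
    m=big(m); cs,_=cv2.findContours(m.astype(np.uint8),0,2); c=max(cs,key=cv2.contourArea)[:,0]
    P=ray("top",c,z)[:,:2].astype(np.float32); print(name,cv2.minAreaRect(P), "depth z", np.nanmedian(X[m][:,2]))
H,S,V=[hsv[...,i].astype(int) for i in range(3)]
yy,xx=np.mgrid[:420,:560]
rect((V<70)&(xx<200)&(yy>150)&(yy<300),4,"mat")
rect((H>100)&(H<125)&(S>120)&(xx>270)&(xx<350)&(yy>140)&(yy<260),70,"blue lid")
rect((H<6)&(S>150)&(xx>190)&(xx<260)&(yy>145)&(yy<255),70,"red lid")
rect((H>15)&(H<32)&(S>60)&(xx>355)&(yy>160)&(yy<285),30,"tray")
print("bench z",np.nanmedian(X[330:350,200:260,2]))
# tall things
def cl(m,name):
    m=big(m); P=X[m]; print(name,"n",len(P),"med",np.nanmedian(P,0),"min",np.nanpercentile(P,3,0),"max",np.nanpercentile(P,97,0))
box=(xx>285)&(xx<335)&(yy>150)&(yy<250)
cl(box&(X[...,2]>140),"sprayhead")
cl(box&(H>20)&(H<32)&(S>150)&(V>100),"spraybody")
cl(box&(X[...,2]>90)&(yy>225),"blue knob")
tr=(xx>365)&(xx<450)&(yy>170)&(yy<275)
cl(tr&(X[...,2]>60),"tamper grip top")
cl(tr&(X[...,2]>17)&(X[...,2]<30)&(xx<405)&(xx>372)&(yy>205)&(yy<258),"tamper board")
cl(tr&(X[...,2]>22)&(xx>412)&(xx<430)&(yy>218)&(yy<270),"rake handle")
cl(tr&(X[...,2]>22)&(xx>408)&(xx<443)&(yy>176)&(yy<196),"rake head")
m=big(tr&(H<15)&(S>100)&(xx>410)&(xx<430)&(yy>215)); P=X[m]; 
c=P[:,:2].mean(0); u,s,v=np.linalg.svd(P[:,:2]-c); print("handle",c,v[0],(((P[:,:2]-c)@v[0]).min(),((P[:,:2]-c)@v[0]).max()),np.nanmax(P[:,2]))
E
```

```text
mat ((479.92132568359375, 338.79339599609375), (268.5147705078125, 218.19606018066406), 3.8609070777893066) depth z 5.077023376242139
blue lid ((537.9151000976562, -106.33843994140625), (234.2377471923828, 105.69701385498047), 0.8002919554710388) depth z 71.5247826505534
red lid ((534.51806640625, 109.03762817382812), (234.04978942871094, 104.39872741699219), 0.38370785117149353) depth z 71.4627526461942
tray ((483.7323913574219, -354.903076171875), (207.16726684570312, 259.8247375488281), 83.55277252197266) depth z 10.660783959768693
bench z 0.9434792096280696
sprayhead n 719 med [ 542.  -102.7  241.2] min [ 504.7 -132.8  145.8] max [571.6 -82.7 246.7]
spraybody n 243 med [541.  -89.  170.7] min [ 519.3 -100.4   91.5] max [569.8 -79.3 186.3]
blue knob n 115 med [ 449.6 -108.3  114.1] min [ 438.  -120.   107.6] max [461.2 -95.8 117.6]
tamper grip top n 132 med [ 454.6 -300.6   74.3] min [ 442.5 -315.3   64.4] max [ 469.2 -288.2   78.5]
tamper board n 924 med [ 459.9 -299.6   24.8] min [ 403.8 -336.    20.8] max [ 508.3 -271.5   28.4]
rake handle n 411 med [ 431.8 -390.7   29.8] min [ 375.8 -404.1   23.2] max [ 487.9 -379.3   34.4]
rake head n 249 med [ 568.3 -404.6   44.4] min [ 555.8 -441.5   30.4] max [ 591.5 -367.3   49.1]
handle [ 420.1 -387.5] [-1.   0.2] (np.float64(-13.439371177170122), np.float64(14.841594605095933)) 34.49155343044307
```

```bash
python3 - <<'E'
from h import *
np.set_printoptions(suppress=True,precision=1)
for n in("top","scene"):
    im=cv2.imread(f"pics/{n}0.png"); d=np.load(f"pics/{n}0.npy"); X=cloud(n,d)
    near=(abs(X[...,0]-540)<80)&(abs(X[...,1]+105)<50)
    V=im.max(2)
    m=near&(X[...,2]>205)&(X[...,2]<255)&(V<90); P=X[m]; print(n,"head",len(P),cv2.minAreaRect(P[:,:2].astype(np.float32)),np.nanmax(P[:,2]))
    hs=cv2.cvtColor(im,cv2.COLOR_BGR2HSV)
    o=near&(hs[...,0]<18)&(hs[...,1]>170)&(X[...,2]>190); print(" nozzle",np.nanmedian(X[o],0),o.sum())
    b=near&(hs[...,0]>20)&(hs[...,0]<33)&(hs[...,1]>150)&(X[...,2]>80)&(X[...,2]<165)
    P=X[b]; 
    from scipy.optimize import least_squares
    if len(P)>30: s=least_squares(lambda c:np.hypot(P[:,0]-c[0],P[:,1]-c[1])-31,[540,-103],loss='soft_l1'); print(" body",len(P),s.x)
    g=(abs(X[...,0]-455)<25)&(abs(X[...,1]+301)<25)&(X[...,2]>70)&(X[...,2]<80); P=X[g]; print(" tamper grip",cv2.minEnclosingCircle(P[:,:2].astype(np.float32)),P.mean(0))
E
```

```text
top head 425 ((543.3091430664062, -107.9465560913086), (27.43892478942871, 61.33857345581055), 88.9013671875) 250.0358696310526
 nozzle [ 508.7 -101.6  239.2] 33
 body 111 [ 547.7 -110.9]
 tamper grip ((455.6156005859375, -301.9988708496094), 14.694464683532715) [ 455.6 -301.9   74.7]
scene head 533 ((545.4005126953125, -110.994873046875), (28.549896240234375, 71.48198699951172), 84.7696762084961) 244.69265442662402
 nozzle [ 509.5 -105.8  238. ] 18
 body 814 [ 550.7 -109.1]
 tamper grip ((461.49432373046875, -303.3761901855469), 15.207636833190918) [ 461.6 -302.8   72.8]
```

```bash
python3 - <<'E'
from h import *
print(rel([547,-109,300],-1.62))
E
```

```text
[array([-387.9, -505. ,  -68.9]), array([0.   , 0.001, 0.291])]
```

```bash
python3 -m inch '[{"dp":[0,0,-40],"angular":[0,0,0],"fingers":0},{"dp":[0,-20,-69],"angular":[0,0,0.1],"fingers":0},{"dp":[-30,-50,-69],"angular":[0,0,0.2],"fingers":0},{"dp":[-60,-80,-69],"angular":[0,0,0.29],"fingers":0},{"dp":[-90,-115,-69],"angular":[0,0,0.29],"fingers":0},{"dp":[-115,-150,-69],"angular":[0,0,0.29],"fingers":0},{"dp":[-140,-183,-69],"angular":[0,0,0.29],"fingers":0},{"dp":[-165,-215,-69],"angular":[0,0,0.29],"fingers":0},{"dp":[-190,-248,-69],"angular":[0,0,0.29],"fingers":0},{"dp":[-215,-280,-69],"angular":[0,0,0.29],"fingers":0},{"dp":[-240,-312,-69],"angular":[0,0,0.29],"fingers":0},{"dp":[-265,-345,-69],"angular":[0,0,0.29],"fingers":0}]' 40
python3 -c "
from h import *
print(rel([547,-109,300],-1.62))"
```

```text
clock: 1.1
eef_pos: [419.7, -267.5, 300.2]
tcp_rot: [3.142, 0.0, -1.619]
contact_force: [1.4, -0.9, 0.3]
opening: 1.001
[array([-164.5, -119.5,    0.2]), array([0.   , 0.   , 0.001])]
```

```bash
python3 -m inch '[{"dp":[-33,-24,0],"angular":[0,0,0],"fingers":0},{"dp":[-66,-48,0],"angular":[0,0,0],"fingers":0},{"dp":[-99,-72,0],"angular":[0,0,0],"fingers":0},{"dp":[-132,-96,0],"angular":[0,0,0],"fingers":0},{"dp":[-164,-119.5,0],"angular":[0,0,0],"fingers":0},{"dp":[-164,-119.5,0],"angular":[0,0,0],"fingers":0},{"dp":[-164,-119.5,30],"angular":[0,0,0],"fingers":0},{"dp":[-164,-119.5,60],"angular":[0,0,0],"fingers":0},{"dp":[-164,-119.5,85],"angular":[0,0,0],"fingers":0},{"dp":[-164,-119.5,95],"angular":[0,0,0],"fingers":0},{"dp":[-164,-119.5,95],"angular":[0,0,0],"fingers":0}]'
python3 -c "
from h import *
shot('scene','1')"
```

```text
clock: 2.02
eef_pos: [544.5, -111.2, 202.8]
tcp_rot: [3.137, 0.001, -1.619]
contact_force: [-0.7, -0.6, -0.2]
opening: 0.995
```

View pics/scene1.png

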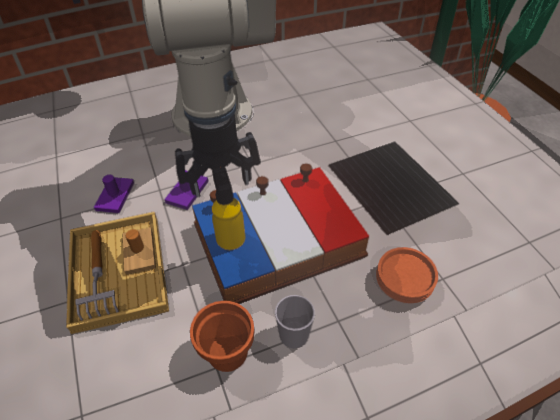

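The fingers straddle the black trigger head at about (222,180), with the bottle undisturbed. I'll close on it.

```bash
python3 -m inch '[{"dp":[0,0,0],"angular":[0,0,0],"fingers":255},{"dp":[0,0,0],"angular":[0,0,0],"fingers":255},{"dp":[0,0,0],"angular":[0,0,0],"fingers":255},{"dp":[0,0,0],"angular":[0,0,0],"fingers":255},{"dp":[0,0,0],"angular":[0,0,0],"fingers":255},{"dp":[0,0,0],"angular":[0,0,0],"fingers":255},{"dp":[0,0,0],"angular":[0,0,0],"fingers":255},{"dp":[0,0,0],"angular":[0,0,0],"fingers":255}]' 50
python3 -m inch '[{"dp":[0,0,-10],"angular":[0,0,0],"fingers":255},{"dp":[0,0,-25],"angular":[0,0,0],"fingers":255},{"dp":[0,0,-50],"angular":[0,0,0],"fingers":255},{"dp":[0,0,-75],"angular":[0,0,0],"fingers":255},{"dp":[0,0,-90],"angular":[0,0,0],"fingers":255},{"dp":[0,0,-90],"angular":[0,0,0],"fingers":255}]'
python3 -c "
from h import *
shot('scene','2'); M=Ro.from_euler('z',3.86,degrees=True)
b=np.array([480,338.8,0])
for q in ([60,-50,0],[-60,-45,0],[-40,55,0],[0,55,0]): print(q,b+M.apply(q))
print(rel(b+M.apply([58,-50,0])+[-3,0,300],-1.58))"
```

```text
clock: 2.73
eef_pos: [547.7, -111.3, 207.2]
tcp_rot: [-3.138, 0.0, -1.619]
contact_force: [-0.9, 1.8, 8.4]
opening: 0.297
clock: 3.23
eef_pos: [547.9, -111.8, 299.2]
tcp_rot: [-3.136, -0.001, -1.619]
contact_force: [0.8, -0.0, -2.5]
opening: 0.299
[60, -50, 0] [543.22982912 292.95254958   0.        ]
[-60, -45, 0] [423.165453   289.86295608   0.        ]
[-40, 55, 0] [436.38820747 390.9824832    0.        ]
[0, 55, 0] [476.29746825 393.67523356   0.        ]
[array([-403.6,   28.3,   -3.3]), array([-0.003, -0.001, -0.039])]
```

View pics/scene2.png

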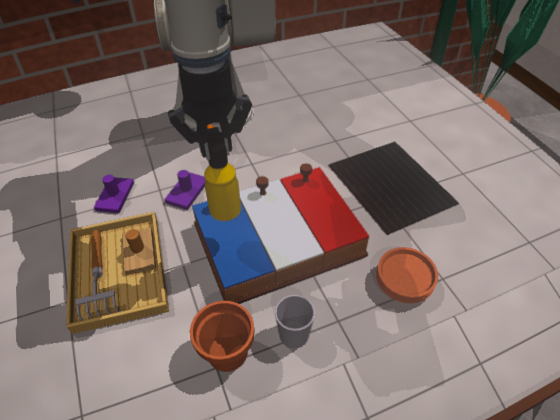

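The bottle is lifted and hangs upright from the gripper at (222,190). I'll carry it across at this height.

```bash
python3 -m inch '[{"dp":[-20,0,0],"angular":[0,0,0],"fingers":255},{"dp":[-55,0,0],"angular":[0,0,0],"fingers":255},{"dp":[-92,5,0],"angular":[0,0,0],"fingers":255},{"dp":[-130,10,0],"angular":[0,0,-0.02],"fingers":255},{"dp":[-168,15,0],"angular":[0,0,-0.04],"fingers":255},{"dp":[-206,20,0],"angular":[0,0,-0.04],"fingers":255},{"dp":[-244,24,0],"angular":[0,0,-0.04],"fingers":255},{"dp":[-282,28,0],"angular":[0,0,-0.04],"fingers":255},{"dp":[-320,28,0],"angular":[0,0,-0.04],"fingers":255},{"dp":[-355,28,0],"angular":[0,0,-0.04],"fingers":255},{"dp":[-385,28,0],"angular":[0,0,-0.04],"fingers":255},{"dp":[-403.5,28,0],"angular":[0,0,-0.04],"fingers":255}]'
python3 -m inch '[{"dp":[0,0,20],"angular":[0,0,0],"fingers":255},{"dp":[0,0,50],"angular":[0,0,0],"fingers":255},{"dp":[0,0,85],"angular":[0,0,0],"fingers":255},{"dp":[0,0,115],"angular":[0,0,0],"fingers":255},{"dp":[0,0,135],"angular":[0,0,0],"fingers":255},{"dp":[0,0,145],"angular":[0,0,0],"fingers":255},{"dp":[0,0,145],"angular":[0,0,0],"fingers":255}]'
python3 -c "
from h import *
shot('scene','3');print(monitor.sense()['eef_pos'])"
```

```text
clock: 4.28
eef_pos: [536.7, 295.7, 293.2]
tcp_rot: [3.139, -0.0, -1.577]
contact_force: [1.1, -0.9, -2.5]
opening: 0.3
clock: 4.87
eef_pos: [535.6, 291.8, 146.6]
tcp_rot: [3.136, -0.003, -1.579]
contact_force: [-0.4, -0.6, -3.3]
opening: 0.295
[536.85936241 292.37430117 148.77947906]
```

View pics/scene3.png

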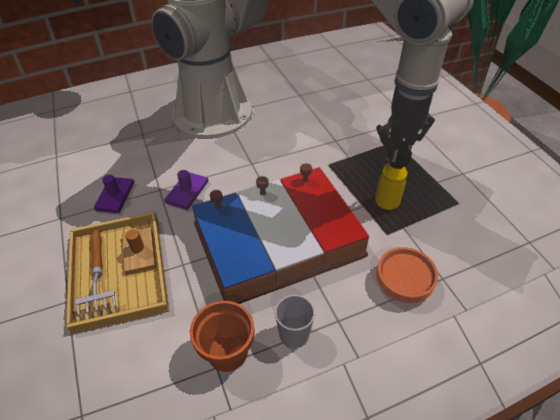

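The bottle is just above the mat at (392,190). I lower the last few millimetres.

```bash
python3 -m inch '[{"dp":[0,0,2],"angular":[0,0,0],"fingers":255},{"dp":[0,0,4],"angular":[0,0,0],"fingers":255},{"dp":[0,0,6],"angular":[0,0,0],"fingers":255},{"dp":[0,0,6],"angular":[0,0,0],"fingers":255},{"dp":[0,0,6],"angular":[0,0,0],"fingers":255}]'

```

```text
clock: 5.33
eef_pos: [538.1, 293.0, 144.9]
tcp_rot: [-3.141, 0.0, -1.579]
contact_force: [-0.5, -0.4, -2.0]
opening: 0.297
```

```bash
python3 -m inch '[{"dp":[0,0,1.5],"angular":[0,0,0],"fingers":255},{"dp":[0,0,3],"angular":[0,0,0],"fingers":255},{"dp":[0,0,3],"angular":[0,0,0],"fingers":255},{"dp":[0,0,3],"angular":[0,0,0],"fingers":255}]'

```

```text
clock: 5.67
eef_pos: [537.8, 292.9, 141.2]
tcp_rot: [3.141, -0.0, -1.579]
contact_force: [-0.1, 0.8, -2.3]
opening: 0.295
```

```bash
python3 -m inch '[{"dp":[0,0,1],"angular":[0,0,0],"fingers":255},{"dp":[0,0,2],"angular":[0,0,0],"fingers":255},{"dp":[0,0,2],"angular":[0,0,0],"fingers":255},{"dp":[0,0,2],"angular":[0,0,0],"fingers":255}]'

```

```text
clock: 6.0
eef_pos: [538.1, 293.1, 140.8]
tcp_rot: [-3.141, 0.0, -1.579]
contact_force: [-4.1, -1.7, 10.4]
opening: 0.298
```

Contact: the vertical force rises to 10 N. I release and go up.

```bash
python3 -m inch '[{"dp":[0,0,-1],"angular":[0,0,0],"fingers":200},{"dp":[0,0,-1],"angular":[0,0,0],"fingers":150},{"dp":[0,0,-1],"angular":[0,0,0],"fingers":0},{"dp":[0,0,-1],"angular":[0,0,0],"fingers":0},{"dp":[0,0,-1],"angular":[0,0,0],"fingers":0},{"dp":[0,0,-20],"angular":[0,0,0],"fingers":0},{"dp":[0,0,-50],"angular":[0,0,0],"fingers":0},{"dp":[0,0,-90],"angular":[0,0,0],"fingers":0},{"dp":[0,0,-125],"angular":[0,0,0],"fingers":0},{"dp":[0,0,-150],"angular":[0,0,0],"fingers":0}]'
python3 -c "
from h import *
im,d=shot('top','4'); X=cloud('top',d)
yy,xx=np.mgrid[:420,:560]; 
tr=(xx>365)&(xx<450)&(yy>170)&(yy<275)
g=tr&(X[...,2]>70)&(X[...,2]<82); print('tamper',X[g].mean(0).round(1))
P=X[tr&(X[...,2]>22)&(xx>412)&(xx<432)&(yy>218)&(yy<270)];print('handle',np.nanmean(P,0).round(1))
P=X[tr&(X[...,2]>38)&(xx>408)&(xx<445)&(yy>172)&(yy<200)];print('head',np.nanmean(P,0).round(1))
print(rel([449,-392,300],-1.67))"
```

```text
clock: 6.83
eef_pos: [538.6, 293.3, 292.7]
tcp_rot: [-3.139, 0.002, -1.579]
contact_force: [-0.1, 1.3, -0.1]
opening: 0.999
tamper [ 455.7 -301.8   74.7]
handle [ 431.6 -391.    29.5]
head [ 566.8 -403.1   44.7]
[array([687. ,  85.6,  -6.5]), array([-0.008,  0.005,  0.091])]
```

View pics/top4.png

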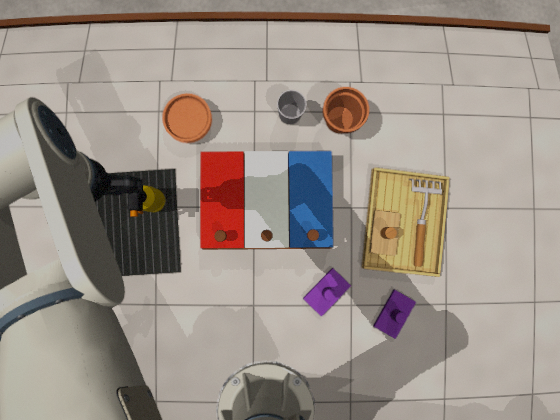

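The bottle stands upright at (152,198) on the mat, and the tools haven't moved (rake handle (421,243), tamper (388,232)). Next is the rake.

```bash
python3 -m inch '[{"dp":[20,0,0],"angular":[0,0,0],"fingers":60},{"dp":[55,5,0],"angular":[0,0,0],"fingers":120},{"dp":[95,10,0],"angular":[0,0,0],"fingers":120},{"dp":[135,15,0],"angular":[0,0,0],"fingers":120},{"dp":[175,20,0],"angular":[0,0,0.02],"fingers":120},{"dp":[215,25,0],"angular":[0,0,0.04],"fingers":120},{"dp":[255,30,0],"angular":[0,0,0.06],"fingers":120},{"dp":[295,35,0],"angular":[0,0,0.08],"fingers":120},{"dp":[335,40,0],"angular":[0,0,0.08],"fingers":120},{"dp":[375,45,0],"angular":[0,0,0.08],"fingers":120},{"dp":[415,50,0],"angular":[0,0,0.08],"fingers":120},{"dp":[440,55,0],"angular":[0,0,0.08],"fingers":120}]'
python3 -m inch '[{"dp":[40,4,0],"angular":[0,0,0],"fingers":120},{"dp":[80,8,0],"angular":[0,0,0],"fingers":120},{"dp":[120,12,0],"angular":[0,0,0],"fingers":120},{"dp":[160,16,0],"angular":[0,0,0],"fingers":120},{"dp":[200,20,0],"angular":[0,0,0],"fingers":120},{"dp":[225,20,0],"angular":[0,0,0],"fingers":120},{"dp":[225,20,0],"angular":[0,0,0],"fingers":120},{"dp":[225,20,0],"angular":[0,0,0],"fingers":120}]'
python3 -c "
from h import *
print(rel([449,-392.5,60],-1.66))"
```

```text
clock: 7.88
eef_pos: [478.6, -149.8, 289.2]
tcp_rot: [-3.141, -0.001, -1.66]
contact_force: [0.6, 0.1, -1.1]
opening: 0.527
clock: 8.55
eef_pos: [438.9, -369.8, 288.6]
tcp_rot: [3.141, 0.001, -1.662]
contact_force: [0.5, -0.3, -0.0]
opening: 0.529
[array([ 21.8, -12.2, 228.6]), array([ 0.001,  0.001, -0.002])]
```

```bash
python3 -m inch '[{"dp":[22,-12,30],"angular":[0,0,0],"fingers":120},{"dp":[22,-12,70],"angular":[0,0,0],"fingers":120},{"dp":[22,-12,110],"angular":[0,0,0],"fingers":120},{"dp":[22,-12,150],"angular":[0,0,0],"fingers":120},{"dp":[22,-12,190],"angular":[0,0,0],"fingers":120},{"dp":[22,-12,215],"angular":[0,0,0],"fingers":120},{"dp":[22,-12,228],"angular":[0,0,0],"fingers":120},{"dp":[22,-12,228],"angular":[0,0,0],"fingers":120},{"dp":[22,-12,228],"angular":[0,0,0],"fingers":120}]'
python3 -c "
from h import *
print(rel([449,-392.5,12],-1.66)); im,d=shot('scene','5'); cv2.imwrite('pics/c5.png',cv2.resize(im[150:350,40:290],None,fx=3,fy=3))"
```

```text
clock: 9.3
eef_pos: [450.1, -391.3, 61.8]
tcp_rot: [3.141, 0.0, -1.658]
contact_force: [-0.3, 0.1, 0.5]
opening: 0.53
[array([ 1.3,  1. , 49.8]), array([0.   , 0.   , 0.002])]
```

View pics/c5.png

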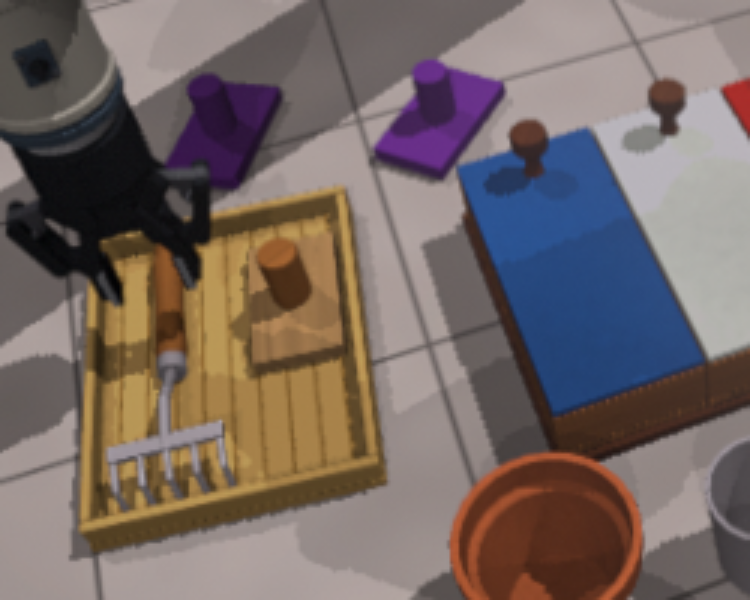

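The fingers straddle the rake handle, with tips at about (112,298) and (190,280) in the crop. I go down and grip.

```bash
python3 -m inch '[{"dp":[0,0,20],"angular":[0,0,0],"fingers":120},{"dp":[0,0,40],"angular":[0,0,0],"fingers":120},{"dp":[0,0,49],"angular":[0,0,0],"fingers":120},{"dp":[0,0,49],"angular":[0,0,0],"fingers":120},{"dp":[0,0,49],"angular":[0,0,0],"fingers":255},{"dp":[0,0,49],"angular":[0,0,0],"fingers":255},{"dp":[0,0,49],"angular":[0,0,0],"fingers":255},{"dp":[0,0,49],"angular":[0,0,0],"fingers":255},{"dp":[0,0,49],"angular":[0,0,0],"fingers":255},{"dp":[0,0,49],"angular":[0,0,0],"fingers":255}]' 70
python3 -m inch '[{"dp":[0,0,-4],"angular":[0,0,0],"fingers":255},{"dp":[0,0,-10],"angular":[0,0,0],"fingers":255},{"dp":[0,0,-20],"angular":[0,0,0],"fingers":255},{"dp":[0,0,-35],"angular":[0,0,0],"fingers":255},{"dp":[0,0,-60],"angular":[0,0,0],"fingers":255},{"dp":[0,0,-60],"angular":[0,0,0],"fingers":255}]' 
python3 -c "
from h import *
im,d=shot('scene','6'); cv2.imwrite('pics/c6.png',cv2.resize(im[100:350,40:290],None,fx=2.4,fy=2.4))"
```

```text
clock: 10.18
eef_pos: [450.5, -392.7, 14.2]
tcp_rot: [-3.139, -0.001, -1.659]
contact_force: [-1.0, 1.7, 6.5]
opening: 0.25
clock: 10.68
eef_pos: [451.6, -393.8, 77.1]
tcp_rot: [-3.137, -0.004, -1.659]
contact_force: [0.7, -1.3, -1.2]
opening: 0.252
```

View pics/c6.png

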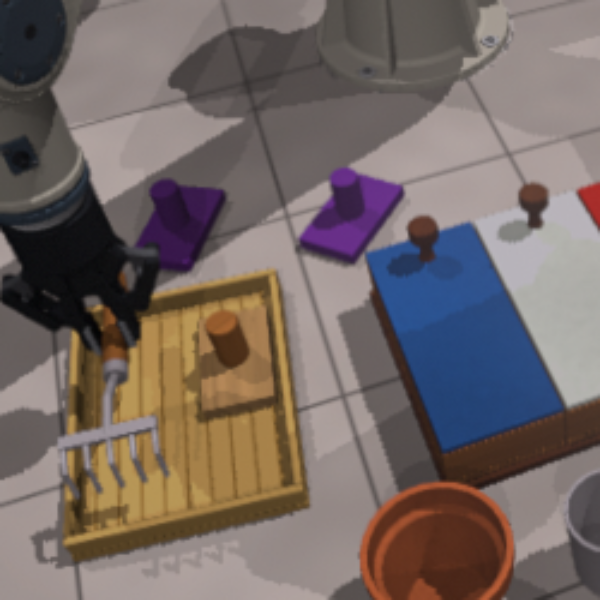

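The rake is held level, clear of the tray. I lift it high and carry it to the mat.

```bash
python3 -m inch '[{"dp":[0,0,-30],"angular":[0,0,0],"fingers":255},{"dp":[0,0,-65],"angular":[0,0,0],"fingers":255},{"dp":[0,0,-100],"angular":[0,0,0],"fingers":255},{"dp":[0,0,-135],"angular":[0,0,0],"fingers":255},{"dp":[-10,0,-170],"angular":[0,0,0],"fingers":255},{"dp":[-40,0,-200],"angular":[0,0,0],"fingers":255},{"dp":[-75,0,-210],"angular":[0,0,0],"fingers":255},{"dp":[-112,0,-215],"angular":[0,0,0],"fingers":255},{"dp":[-150,0,-215],"angular":[0,0,0],"fingers":255},{"dp":[-188,0,-215],"angular":[0,0,0],"fingers":255},{"dp":[-226,0,-215],"angular":[0,0,0],"fingers":255},{"dp":[-264,0,-215],"angular":[0,0,0],"fingers":255}]'
python3 -m inch '[{"dp":[-37,1,0],"angular":[0,0,0],"fingers":255},{"dp":[-75,2,0],"angular":[0,0,-0.02],"fingers":255},{"dp":[-113,3,0],"angular":[0,0,-0.04],"fingers":255},{"dp":[-151,4,0],"angular":[0,0,-0.06],"fingers":255},{"dp":[-189,5,0],"angular":[0,0,-0.08],"fingers":255},{"dp":[-227,6,0],"angular":[0,0,-0.1],"fingers":255},{"dp":[-265,7,0],"angular":[0,0,-0.12],"fingers":255},{"dp":[-303,8,0],"angular":[0,0,-0.14],"fingers":255},{"dp":[-341,9,0],"angular":[0,0,-0.156],"fingers":255},{"dp":[-379,10,0],"angular":[0,0,-0.156],"fingers":255},{"dp":[-410,10,0],"angular":[0,0,-0.156],"fingers":255},{"dp":[-430,10,0],"angular":[0,0,-0.156],"fingers":255}]'
python3 -c "
from h import *
print(rel([436,391,60],-1.503));im,d=shot('scene','7')"
```

```text
clock: 11.73
eef_pos: [472.1, -127.1, 286.9]
tcp_rot: [3.141, 0.0, -1.659]
contact_force: [0.6, -0.1, -1.8]
opening: 0.249
clock: 12.73
eef_pos: [500.1, 303.3, 286.6]
tcp_rot: [3.141, 0.0, -1.501]
contact_force: [-0.4, -0.7, -1.6]
opening: 0.247
[array([-91.9,  57.7, 226.7]), array([0.001, 0.   , 0.002])]
```

View pics/scene7.png

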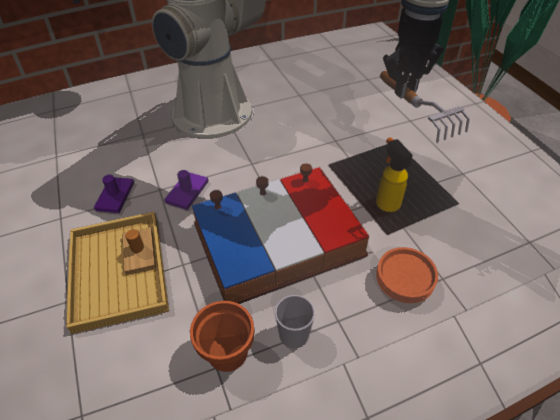

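The rake is held above the mat at (445,110) and clears the standing bottle at (393,185). I line it up and lower it.

```bash
python3 -m inch '[{"dp":[-35,20,0],"angular":[0,0,0],"fingers":255},{"dp":[-65,40,0],"angular":[0,0,0],"fingers":255},{"dp":[-92,58,0],"angular":[0,0,0],"fingers":255},{"dp":[-92,58,0],"angular":[0,0,0],"fingers":255},{"dp":[-92,58,30],"angular":[0,0,0],"fingers":255},{"dp":[-92,58,65],"angular":[0,0,0],"fingers":255},{"dp":[-92,58,100],"angular":[0,0,0],"fingers":255},{"dp":[-92,58,135],"angular":[0,0,0],"fingers":255},{"dp":[-92,58,170],"angular":[0,0,0],"fingers":255},{"dp":[-92,58,200],"angular":[0,0,0],"fingers":255},{"dp":[-92,58,226],"angular":[0,0,0],"fingers":255},{"dp":[-92,58,226],"angular":[0,0,0],"fingers":255}]'
python3 -m inch '[{"dp":[0,0,15],"angular":[0,0,0],"fingers":255},{"dp":[0,0,30],"angular":[0,0,0],"fingers":255},{"dp":[0,0,40],"angular":[0,0,0],"fingers":255},{"dp":[0,0,45],"angular":[0,0,0],"fingers":255},{"dp":[0,0,45],"angular":[0,0,0],"fingers":255},{"dp":[0,0,45],"angular":[0,0,0],"fingers":255}]'
python3 -c "
from h import *
im,d=shot('scene','8');cv2.imwrite('pics/c8.png',cv2.resize(im[60:260,300:500],None,fx=3,fy=3))"
```

```text
clock: 13.78
eef_pos: [433.6, 385.0, 56.0]
tcp_rot: [3.134, -0.006, -1.503]
contact_force: [-0.9, -0.4, -1.5]
opening: 0.249
clock: 14.28
eef_pos: [436.9, 388.3, 17.0]
tcp_rot: [-3.141, 0.0, -1.503]
contact_force: [-0.4, 0.5, -1.7]
opening: 0.248
```

View pics/c8.png

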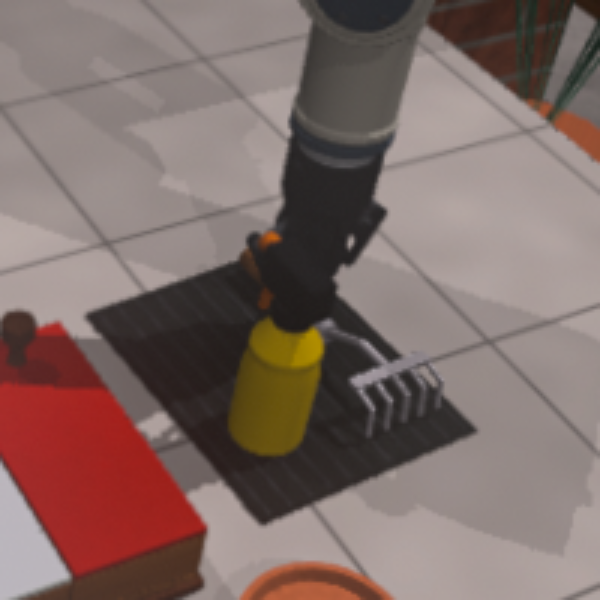

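The rake head hangs just above the mat beside the bottle, around (400,390) in the crop. I lower it to contact.

```bash
python3 -m inch '[{"dp":[0,0,2],"angular":[0,0,0],"fingers":255},{"dp":[0,0,4],"angular":[0,0,0],"fingers":255},{"dp":[0,0,5],"angular":[0,0,0],"fingers":255},{"dp":[0,0,5],"angular":[0,0,0],"fingers":255},{"dp":[0,0,5],"angular":[0,0,0],"fingers":255}]'

```

```text
clock: 14.75
eef_pos: [436.5, 388.1, 11.3]
tcp_rot: [3.142, -0.0, -1.503]
contact_force: [0.4, 0.0, -1.5]
opening: 0.248
```

```bash
python3 -m inch '[{"dp":[0,0,1],"angular":[0,0,0],"fingers":255},{"dp":[0,0,2],"angular":[0,0,0],"fingers":255},{"dp":[0,0,2],"angular":[0,0,0],"fingers":255},{"dp":[0,0,2],"angular":[0,0,0],"fingers":255}]'

```

```text
clock: 15.08
eef_pos: [436.7, 388.3, 10.2]
tcp_rot: [-3.141, 0.0, -1.503]
contact_force: [-1.7, -1.4, 9.2]
opening: 0.249
```

```bash
python3 -m inch '[{"dp":[0,0,-1],"angular":[0,0,0],"fingers":170},{"dp":[0,0,-1],"angular":[0,0,0],"fingers":130},{"dp":[0,0,-1],"angular":[0,0,0],"fingers":110},{"dp":[0,0,-1],"angular":[0,0,0],"fingers":110},{"dp":[0,0,-1],"angular":[0,0,0],"fingers":110},{"dp":[0,0,-20],"angular":[0,0,0],"fingers":110},{"dp":[0,0,-55],"angular":[0,0,0],"fingers":110},{"dp":[0,0,-95],"angular":[0,0,0],"fingers":110},{"dp":[0,0,-135],"angular":[0,0,0],"fingers":110},{"dp":[0,0,-175],"angular":[0,0,0],"fingers":110},{"dp":[0,0,-215],"angular":[0,0,0],"fingers":110},{"dp":[0,0,-250],"angular":[0,0,0],"fingers":110}]'
python3 -c "
from h import *
im,d=shot('scene','9');cv2.imwrite('pics/c9.png',cv2.resize(im[60:300,280:520],None,fx=2.4,fy=2.4))
im,d=shot('top','9'); X=cloud('top',d)
yy,xx=np.mgrid[:420,:560]; 
tr=(xx>365)&(xx<450)&(yy>170)&(yy<275)
g=tr&(X[...,2]>70)&(X[...,2]<82); print('tamper',X[g].mean(0).round(1))
print(rel([455.7,-302,287],-1.5))"
```

```text
clock: 16.08
eef_pos: [436.6, 388.2, 262.1]
tcp_rot: [-3.14, 0.001, -1.503]
contact_force: [1.0, 0.3, 0.4]
opening: 0.563
tamper [ 455.6 -301.9   74.7]
[array([691.7,  30.1, -25.8]), array([-0.008,  0.006, -0.003])]
```

View pics/c9.png

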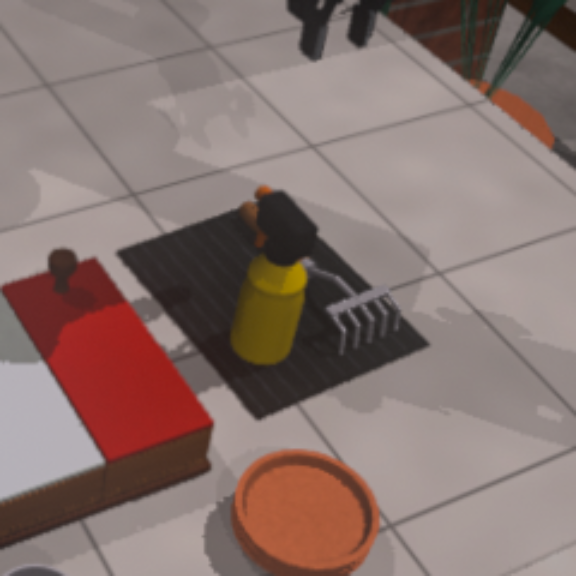

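View pics/top9.png

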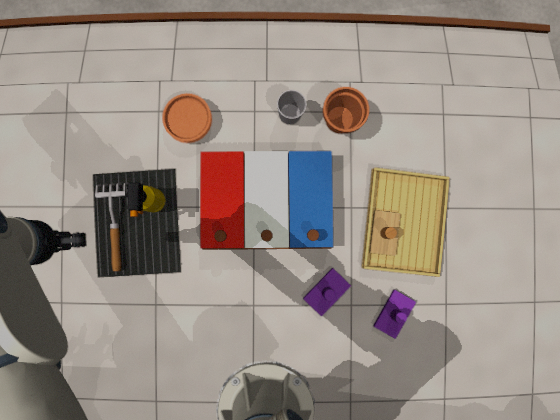

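The rake lies level on the mat at (113,225) and the bottle stands at (150,198). Free space for the tamper is near (155,245). I go for the tamper.

```bash
python3 -m inch '[{"dp":[35,0,-15],"angular":[0,0,0],"fingers":60},{"dp":[75,0,-25],"angular":[0,0,0],"fingers":60},{"dp":[115,0,-25],"angular":[0,0,0],"fingers":60},{"dp":[155,0,-25],"angular":[0,0,0],"fingers":60},{"dp":[195,5,-25],"angular":[0,0,0],"fingers":60},{"dp":[235,10,-25],"angular":[0,0,0],"fingers":60},{"dp":[275,10,-25],"angular":[0,0,0],"fingers":60},{"dp":[315,15,-25],"angular":[0,0,0],"fingers":60},{"dp":[355,20,-25],"angular":[0,0,0],"fingers":60},{"dp":[395,20,-25],"angular":[0,0,0],"fingers":60},{"dp":[435,25,-25],"angular":[0,0,0],"fingers":60},{"dp":[470,30,-25],"angular":[0,0,0],"fingers":60}]'
python3 -m inch '[{"dp":[35,0,0],"angular":[0,0,0],"fingers":60},{"dp":[75,0,0],"angular":[0,0,0.05],"fingers":60},{"dp":[115,0,0],"angular":[0,0,0.1],"fingers":60},{"dp":[155,0,0],"angular":[0,0,0.16],"fingers":60},{"dp":[190,0,0],"angular":[0,0,0.16],"fingers":60},{"dp":[221,0,0],"angular":[0,0,0.16],"fingers":60},{"dp":[221,0,0],"angular":[0,0,0.16],"fingers":60},{"dp":[221,0,30],"angular":[0,0,0.16],"fingers":60},{"dp":[221,0,70],"angular":[0,0,0.16],"fingers":60},{"dp":[221,0,110],"angular":[0,0,0.16],"fingers":60},{"dp":[221,0,140],"angular":[0,0,0.16],"fingers":60},{"dp":[221,0,160],"angular":[0,0,0.16],"fingers":60}]'
python3 -c "
from h import *
im,d=shot('scene','10');print(rel([455.7,-302.5,38],-1.66))
cv2.imwrite('pics/c10.png',cv2.resize(im[100:350,40:290],None,fx=2.4,fy=2.4))"
```

```text
clock: 17.18
eef_pos: [437.8, -85.1, 283.7]
tcp_rot: [3.141, -0.0, -1.503]
contact_force: [0.8, -0.5, -0.4]
opening: 0.766
clock: 18.18
eef_pos: [451.4, -301.6, 120.4]
tcp_rot: [3.137, 0.002, -1.663]
contact_force: [0.1, -1.1, -0.7]
opening: 0.766
[array([ 1.6, -6.3, 79.8]), array([ 0.008,  0.004, -0.003])]
```

View pics/c10.png

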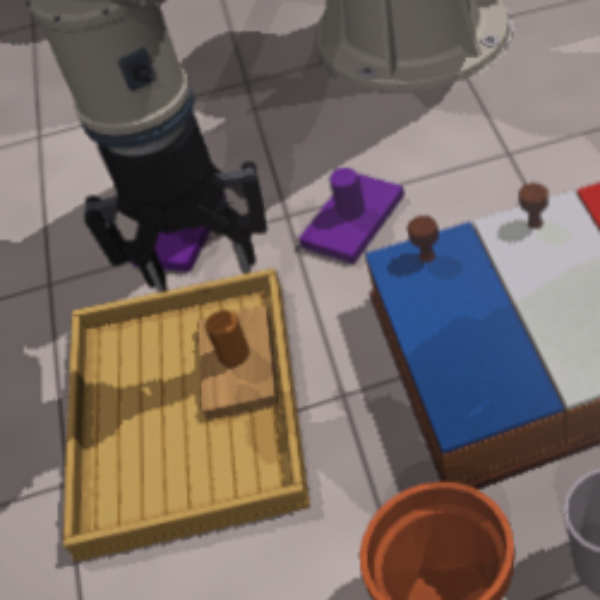

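The fingers hang above the tamper's grip (225,335 in the crop) with the jaws across it. I descend and grip.

```bash
python3 -m inch '[{"dp":[0,-2,0],"angular":[0,0,0],"fingers":60},{"dp":[0,-2,30],"angular":[0,0,0],"fingers":60},{"dp":[0,-2,60],"angular":[0,0,0],"fingers":60},{"dp":[0,-2,79],"angular":[0,0,0],"fingers":60},{"dp":[0,-2,79],"angular":[0,0,0],"fingers":60},{"dp":[0,-2,79],"angular":[0,0,0],"fingers":255},{"dp":[0,-2,79],"angular":[0,0,0],"fingers":255},{"dp":[0,-2,79],"angular":[0,0,0],"fingers":255},{"dp":[0,-2,79],"angular":[0,0,0],"fingers":255},{"dp":[0,-2,79],"angular":[0,0,0],"fingers":255},{"dp":[0,-2,79],"angular":[0,0,0],"fingers":255},{"dp":[0,-2,79],"angular":[0,0,0],"fingers":255}]' 60
python3 -m inch '[{"dp":[0,0,-4],"angular":[0,0,0],"fingers":255},{"dp":[0,0,-15],"angular":[0,0,0],"fingers":255},{"dp":[0,0,-30],"angular":[0,0,0],"fingers":255},{"dp":[0,0,-60],"angular":[0,0,0],"fingers":255},{"dp":[0,0,-95],"angular":[0,0,0],"fingers":255},{"dp":[0,0,-130],"angular":[0,0,0],"fingers":255},{"dp":[0,0,-165],"angular":[0,0,0],"fingers":255},{"dp":[0,0,-200],"angular":[0,0,0],"fingers":255},{"dp":[0,0,-230],"angular":[0,0,0],"fingers":255},{"dp":[0,0,-245],"angular":[0,0,0],"fingers":255}]'
python3 -c "
from h import *
im,d=shot('scene','11');print(rel([425,288,287],-1.52))"
```

```text
clock: 19.23
eef_pos: [456.9, -304.4, 47.6]
tcp_rot: [-3.138, -0.002, -1.663]
contact_force: [-0.2, 0.7, 5.8]
opening: 0.33
clock: 20.07
eef_pos: [456.3, -304.2, 296.1]
tcp_rot: [-3.136, -0.003, -1.663]
contact_force: [0.5, -1.4, -1.3]
opening: 0.33
[array([-587.2,   86.6,    7.4]), array([-0.007, -0.005, -0.143])]
```

View pics/scene11.png

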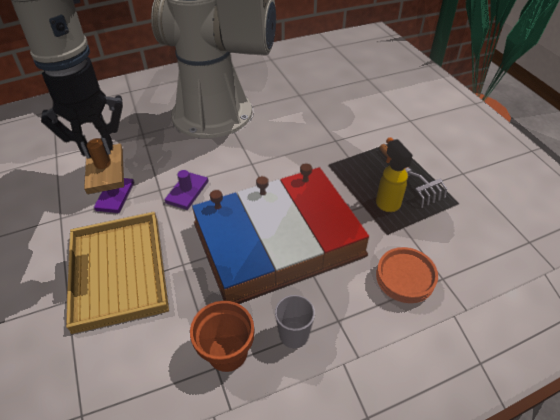

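The tamper is held level above the tray at (102,165). I carry it over to the mat.

```bash
python3 -m inch '[{"dp":[-30,0,0],"angular":[0,0,0],"fingers":255},{"dp":[-70,5,0],"angular":[0,0,0],"fingers":255},{"dp":[-110,10,0],"angular":[0,0,0],"fingers":255},{"dp":[-150,20,0],"angular":[0,0,-0.02],"fingers":255},{"dp":[-190,30,0],"angular":[0,0,-0.04],"fingers":255},{"dp":[-230,40,0],"angular":[0,0,-0.06],"fingers":255},{"dp":[-270,45,0],"angular":[0,0,-0.08],"fingers":255},{"dp":[-310,50,0],"angular":[0,0,-0.1],"fingers":255},{"dp":[-350,55,0],"angular":[0,0,-0.12],"fingers":255},{"dp":[-390,60,0],"angular":[0,0,-0.143],"fingers":255},{"dp":[-430,65,0],"angular":[0,0,-0.143],"fingers":255},{"dp":[-470,70,0],"angular":[0,0,-0.143],"fingers":255}]'
python3 -c "
from h import *
print(rel([425,288,100],-1.52))"
```

```text
clock: 21.12
eef_pos: [427.9, 172.7, 290.5]
tcp_rot: [-3.141, -0.0, -1.52]
contact_force: [0.8, -0.5, -1.3]
opening: 0.335
[array([-115.3,   -3. ,  190.5]), array([-0., -0.,  0.])]
```

```bash
python3 -m inch '[{"dp":[-35,0,0],"angular":[0,0,0],"fingers":255},{"dp":[-75,-3,0],"angular":[0,0,0],"fingers":255},{"dp":[-105,-3,0],"angular":[0,0,0],"fingers":255},{"dp":[-115,-3,0],"angular":[0,0,0],"fingers":255},{"dp":[-115,-3,0],"angular":[0,0,0],"fingers":255},{"dp":[-115,-3,35],"angular":[0,0,0],"fingers":255},{"dp":[-115,-3,75],"angular":[0,0,0],"fingers":255},{"dp":[-115,-3,115],"angular":[0,0,0],"fingers":255},{"dp":[-115,-3,155],"angular":[0,0,0],"fingers":255},{"dp":[-115,-3,185],"angular":[0,0,0],"fingers":255},{"dp":[-115,-3,210],"angular":[0,0,0],"fingers":255},{"dp":[-115,-3,225],"angular":[0,0,0],"fingers":255}]'
python3 -c "
from h import *
im,d=shot('scene','12');print(rel([425,288,46],-1.52))
cv2.imwrite('pics/c12.png',cv2.resize(im[60:260,300:500],None,fx=3,fy=3))"
```

```text
clock: 22.12
eef_pos: [424.6, 283.4, 62.7]
tcp_rot: [3.138, -0.002, -1.521]
contact_force: [0.2, -0.4, -2.9]
opening: 0.328
[array([-5.1, -1.5, 15.2]), array([ 0.005, -0.004, -0.001])]
```

View pics/c12.png

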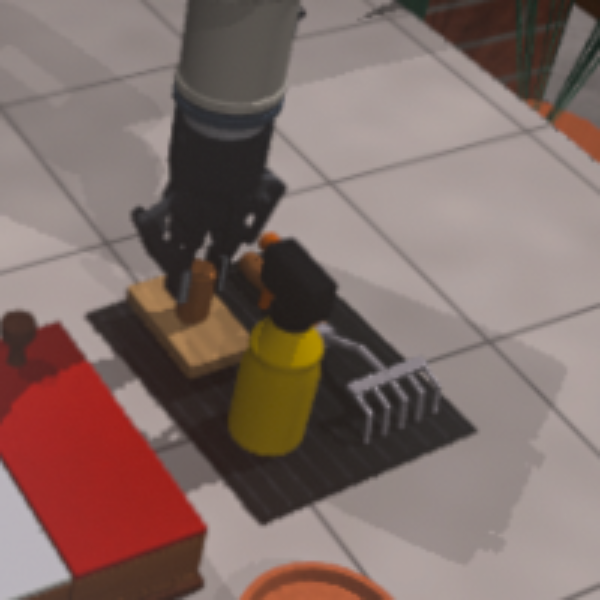

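The tamper hangs level over the mat at (195,325) in the crop, clear of the bottle. I lower it to contact.

```bash
python3 -m inch '[{"dp":[0,0,5],"angular":[0,0,0],"fingers":255},{"dp":[0,0,10],"angular":[0,0,0],"fingers":255},{"dp":[0,0,16],"angular":[0,0,0],"fingers":255},{"dp":[0,0,18],"angular":[0,0,0],"fingers":255},{"dp":[0,0,18],"angular":[0,0,0],"fingers":255},{"dp":[0,0,18],"angular":[0,0,0],"fingers":255}]'

```

```text
clock: 22.67
eef_pos: [426.5, 286.1, 47.8]
tcp_rot: [-3.141, 0.0, -1.52]
contact_force: [-0.0, 0.4, -1.7]
opening: 0.331
```

```bash
python3 -m inch '[{"dp":[0,0,1.5],"angular":[0,0,0],"fingers":255},{"dp":[0,0,3],"angular":[0,0,0],"fingers":255},{"dp":[0,0,3],"angular":[0,0,0],"fingers":255},{"dp":[0,0,3],"angular":[0,0,0],"fingers":255}]'

```

```text
clock: 23.0
eef_pos: [426.1, 286.0, 44.3]
tcp_rot: [3.142, -0.0, -1.52]
contact_force: [0.2, -0.5, -2.3]
opening: 0.33
```

```bash
python3 -m inch '[{"dp":[0,0,1],"angular":[0,0,0],"fingers":255},{"dp":[0,0,2],"angular":[0,0,0],"fingers":255},{"dp":[0,0,2],"angular":[0,0,0],"fingers":255},{"dp":[0,0,2],"angular":[0,0,0],"fingers":255}]'

```

```text
clock: 23.33
eef_pos: [426.3, 286.1, 43.6]
tcp_rot: [-3.141, 0.0, -1.52]
contact_force: [-5.8, -2.0, 17.9]
opening: 0.329
```

```bash
python3 -m inch '[{"dp":[0,0,-1],"angular":[0,0,0],"fingers":170},{"dp":[0,0,-1],"angular":[0,0,0],"fingers":120},{"dp":[0,0,-1],"angular":[0,0,0],"fingers":100},{"dp":[0,0,-1],"angular":[0,0,0],"fingers":100},{"dp":[0,0,-20],"angular":[0,0,0],"fingers":100},{"dp":[0,0,-55],"angular":[0,0,0],"fingers":100},{"dp":[0,0,-95],"angular":[0,0,0],"fingers":100},{"dp":[0,0,-135],"angular":[0,0,0],"fingers":100},{"dp":[0,0,-175],"angular":[0,0,0],"fingers":100},{"dp":[0,0,-215],"angular":[0,0,0],"fingers":100},{"dp":[0,0,-230],"angular":[0,0,0],"fingers":100},{"dp":[30,0,-230],"angular":[0,0,0],"fingers":100}]'
python3 -m inch '[{"dp":[35,0,0],"angular":[0,0,0],"fingers":60},{"dp":[75,0,0],"angular":[0,0,0],"fingers":60},{"dp":[115,10,0],"angular":[0,0,0],"fingers":60},{"dp":[155,15,0],"angular":[0,0,0],"fingers":60},{"dp":[195,20,0],"angular":[0,0,0],"fingers":60},{"dp":[235,25,0],"angular":[0,0,0],"fingers":60},{"dp":[275,25,0],"angular":[0,0,0],"fingers":60},{"dp":[315,25,0],"angular":[0,0,0],"fingers":60},{"dp":[350,25,0],"angular":[0,0,0],"fingers":60}]'
python3 -c "
from h import *
np.set_printoptions(suppress=True,precision=1)
im,d=shot('top','13');X=cloud('top',d)
M=Ro.from_euler('z',3.86,degrees=True)
P=X.reshape(-1,3);Q=M.inv().apply(P-[480,338.8,0]).reshape(X.shape)
mat=(abs(Q[...,0])<130)&(abs(Q[...,1])<105)
k=mat&(Q[...,2]>60)&(Q[...,2]<80)&(Q[...,0]<0); print('tamper grip',Q[k].mean(0),k.sum())
k=mat&(Q[...,2]>150)&(Q[...,2]<190); print('spray head',Q[k].mean(0),k.sum())
k=mat&(Q[...,2]>20)&(Q[...,2]<34)&(Q[...,1]>30)&(Q[...,0]<-10); print('rake handle',Q[k].mean(0),k.sum())
k=mat&(Q[...,2]>30)&(Q[...,2]<50)&(Q[...,1]>10)&(Q[...,0]>60); print('rake head',Q[k].mean(0),k.sum())
im,d=shot('scene','13')
"
```

```text
clock: 24.33
eef_pos: [430.2, 260.0, 277.1]
tcp_rot: [-3.134, 0.006, -1.518]
contact_force: [0.7, -0.4, 0.7]
opening: 0.608
clock: 25.08
eef_pos: [420.1, -97.2, 272.4]
tcp_rot: [-3.141, -0.0, -1.52]
contact_force: [0.2, 0.6, -0.3]
opening: 0.76
tamper grip [-58.4 -49.8  70. ] 129
spray head [ 46.7 -52.3 174. ] 441
rake handle [-63.4  51.1  26. ] 348
rake head [79.5 50.6 40.2] 233
```

View pics/top13.png

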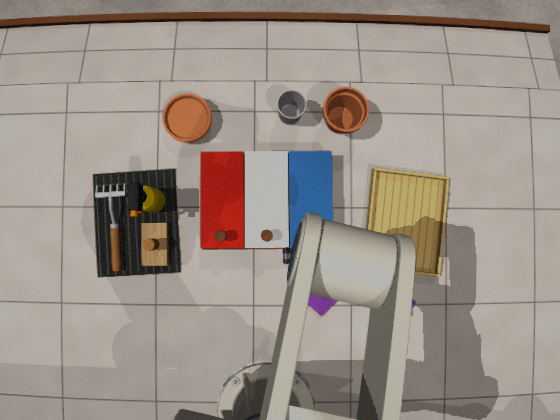

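View pics/scene13.png

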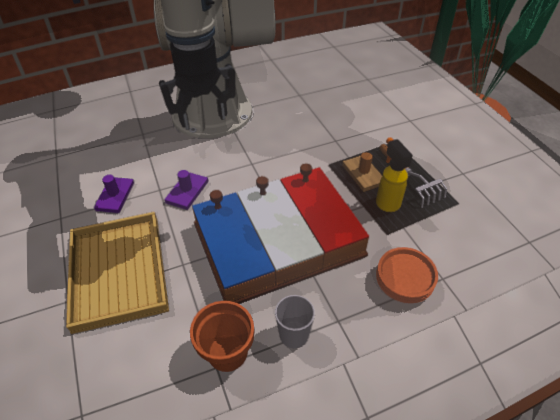

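Clear-up is complete. In the mat frame the tamper is at (-58,-50), the spray head at (47,-52), and the rake handle at (-63,51) with its head at (80,51), so all are well inside and level. Next I move to the blue knob, measured at (449.6,-108,105).

```bash
python3 -c "
from h import *
print(rel([449.6,-108,130],-1.565))"
```

```text
[array([ 10. , -28.5, 142.4]), array([-0.   , -0.002,  0.04 ])]
```

```bash
python3 -m inch '[{"dp":[5,-14,0],"angular":[0,0,0.02],"fingers":70},{"dp":[10,-28.5,20],"angular":[0,0,0.04],"fingers":70},{"dp":[10,-28.5,60],"angular":[0,0,0.04],"fingers":70},{"dp":[10,-28.5,95],"angular":[0,0,0.04],"fingers":70},{"dp":[10,-28.5,125],"angular":[0,0,0.04],"fingers":70},{"dp":[10,-28.5,142],"angular":[0,0,0.04],"fingers":70},{"dp":[10,-28.5,142],"angular":[0,0,0.04],"fingers":70},{"dp":[10,-28.5,142],"angular":[0,0,0.04],"fingers":70}]' 30
python3 -c "
from h import *
print(rel([449.6,-108,86],-1.565)); im,d=shot('scene','14'); cv2.imwrite('pics/c14.png',cv2.resize(im[120:320,150:350],None,fx=3,fy=3))"
```

```text
clock: 25.85
eef_pos: [449.0, -102.8, 129.8]
tcp_rot: [3.139, 0.001, -1.56]
contact_force: [0.3, -0.4, 0.2]
opening: 0.726
[array([ 5.2, -0.7, 43.8]), array([0.002, 0.001, 0.005])]
```

View pics/c14.png

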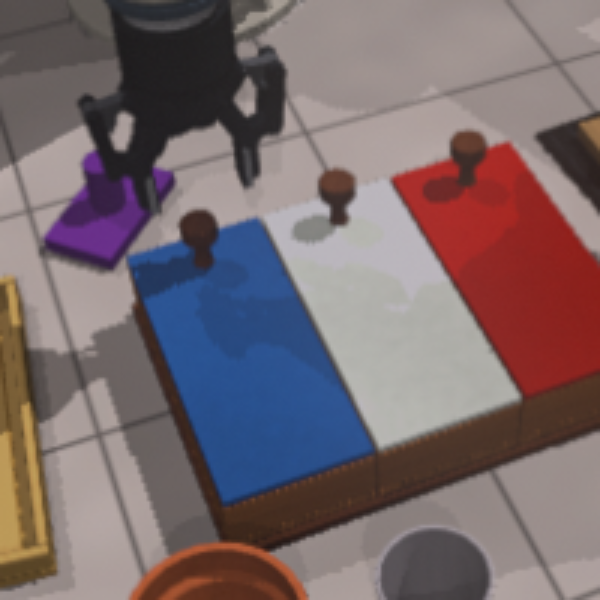

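The gripper is above the blue knob, at (198,235) in the crop. I descend and grip gently.

```bash
python3 -m inch '[{"dp":[2,-1,20],"angular":[0,0,0],"fingers":70},{"dp":[2,-1,40],"angular":[0,0,0],"fingers":70},{"dp":[2,-1,44],"angular":[0,0,0],"fingers":70},{"dp":[2,-1,44],"angular":[0,0,0],"fingers":70},{"dp":[2,-1,44],"angular":[0,0,0],"fingers":70}]'
python3 -m inch '[{"dp":[0,0,0],"angular":[0,0,0],"fingers":255},{"dp":[0,0,0],"angular":[0,0,0],"fingers":255},{"dp":[0,0,0],"angular":[0,0,0],"fingers":255},{"dp":[0,0,0],"angular":[0,0,0],"fingers":255},{"dp":[0,0,0],"angular":[0,0,0],"fingers":255},{"dp":[0,0,0],"angular":[0,0,0],"fingers":255},{"dp":[0,0,0],"angular":[0,0,0],"fingers":255}]' 40
python3 - <<'E'
import numpy as np
a0=np.arctan2(43,-206);rr=np.hypot(206,43)
for th in np.arange(0,1.85,.1):
    a=a0-th; print(round(th,1), round(206+rr*np.cos(a),1), round(rr*np.sin(a)-43,1))
E
```

```text
clock: 26.32
eef_pos: [451.3, -105.5, 87.5]
tcp_rot: [-3.14, -0.0, -1.56]
contact_force: [-0.4, -0.4, 0.9]
opening: 0.724
clock: 26.9
eef_pos: [451.4, -108.2, 87.9]
tcp_rot: [-3.139, -0.005, -1.558]
contact_force: [-6.0, -20.6, 11.9]
opening: 0.31
0.0 0.0 0.0
0.1 5.3 20.4
0.2 12.6 40.1
0.3 21.9 59.0
0.4 33.0 76.8
0.5 45.8 93.5
0.6 60.3 108.8
0.7 76.1 122.6
0.8 93.3 134.7
0.9 111.6 145.1
1.0 130.9 153.6
1.1 150.9 160.1
1.2 171.4 164.6
1.3 192.3 167.0
1.4 213.4 167.3
1.5 234.3 165.5
1.6 255.0 161.7
1.7 275.2 155.7
1.8 294.7 147.8
```

```bash
python3 -m inch '[{"dp":[2.5,0,0],"angular":[0,0,0],"fingers":255},{"dp":[2.5,-2.5,-10],"angular":[0,0,0],"fingers":255},{"dp":[2.5,-5.3,-20.4],"angular":[0,0,0],"fingers":255},{"dp":[2.5,-9,-30],"angular":[0,0,0],"fingers":255},{"dp":[2.5,-12.6,-40],"angular":[0,0,0],"fingers":255},{"dp":[2.5,-17,-50],"angular":[0,0,0],"fingers":255},{"dp":[2.5,-22,-59],"angular":[0,0,0],"fingers":255},{"dp":[2.5,-22,-59],"angular":[0,0,0],"fingers":255}]'
python3 -c "
from h import *
im,d=shot('scene','15'); cv2.imwrite('pics/c15.png',cv2.resize(im[80:320,150:390],None,fx=2.5,fy=2.5))"
```

```text
clock: 27.57
eef_pos: [473.2, -108.2, 147.0]
tcp_rot: [-3.141, -0.001, -1.56]
contact_force: [-2.9, -5.6, 1.4]
opening: 0.308
```

View pics/c15.png

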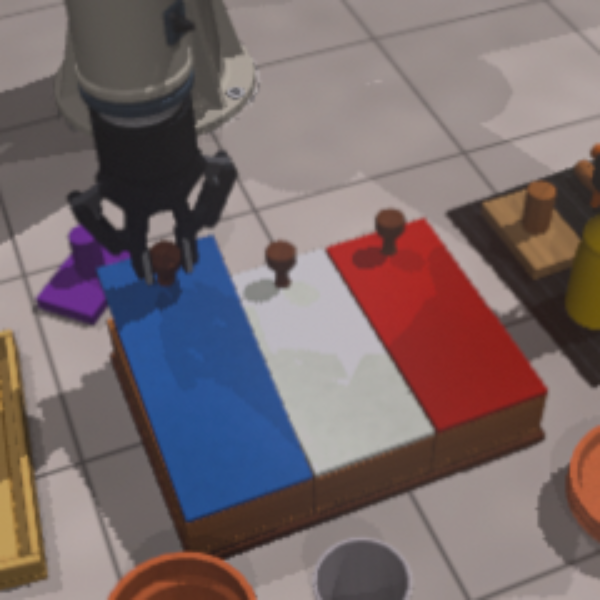

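The lid is lifting at about 0.3 rad with the knob in the jaws at (165,258). I continue along the arc.

```bash
python3 -m inch '[{"dp":[0.5,-11,-17.8],"angular":[0,0,0],"fingers":255},{"dp":[0.5,-24,-34.5],"angular":[0,0,0],"fingers":255},{"dp":[0.5,-38.4,-49.8],"angular":[0,0,0],"fingers":255},{"dp":[0.5,-54.2,-63.6],"angular":[0,0,0],"fingers":255},{"dp":[0.5,-71.4,-75.7],"angular":[0,0,0],"fingers":255},{"dp":[0.5,-89.7,-86.1],"angular":[0,0,0],"fingers":255},{"dp":[0.5,-99,-90.5],"angular":[0,0,0],"fingers":255},{"dp":[0.5,-109,-94.6],"angular":[0,0,0],"fingers":255},{"dp":[0.5,-109,-94.6],"angular":[0,0,0],"fingers":255}]'

```

```text
clock: 28.37
eef_pos: [582.9, -107.0, 241.6]
tcp_rot: [-3.14, -0.0, -1.56]
contact_force: [-3.7, -1.0, 12.2]
opening: 0.307
```

```bash
python3 -m inch '[{"dp":[0,-20,-6.5],"angular":[0,0,0],"fingers":255},{"dp":[0,-40.5,-11],"angular":[0,0,0],"fingers":255},{"dp":[0,-61.4,-13.4],"angular":[0,0,0],"fingers":255},{"dp":[0,-61.4,-13.4],"angular":[0,0,0],"fingers":255}]'
python3 -c "
from h import *
im,d=shot('scene','16'); cv2.imwrite('pics/c16.png',cv2.resize(im[40:320,130:410],None,fx=2.1,fy=2.1))"
```

```text
clock: 28.7
eef_pos: [646.3, -106.3, 254.8]
tcp_rot: [-3.138, -0.0, -1.56]
contact_force: [-0.8, -0.6, 11.7]
opening: 0.308
```

View pics/c16.png

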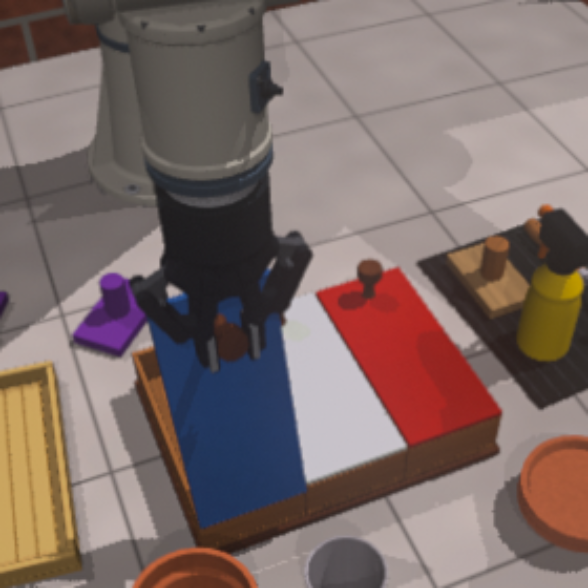

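The lid is at about 1.3 rad and still held. I continue to about 1.7.

```bash
python3 -m inch '[{"dp":[0,-11,0],"angular":[0,0,0],"fingers":255},{"dp":[0,-21,-0.3],"angular":[0,0,0],"fingers":255},{"dp":[0,-32,0.5],"angular":[0,0,0],"fingers":255},{"dp":[0,-42,1.5],"angular":[0,0,0],"fingers":255},{"dp":[0,-52,3.2],"angular":[0,0,0],"fingers":255},{"dp":[0,-62.7,5.3],"angular":[0,0,0],"fingers":255},{"dp":[0,-73,8],"angular":[0,0,0],"fingers":255},{"dp":[0,-83,11.3],"angular":[0,0,0],"fingers":255},{"dp":[0,-83,11.3],"angular":[0,0,0],"fingers":255}]'
python3 -c "
from h import *
im,d=shot('scene','17'); cv2.imwrite('pics/c17.png',cv2.resize(im[40:320,130:410],None,fx=2.1,fy=2.1))"
```

```text
clock: 29.5
eef_pos: [728.4, -105.3, 243.1]
tcp_rot: [-3.137, -0.0, -1.56]
contact_force: [3.3, 0.0, 7.2]
opening: 0.306
```

View pics/c17.png

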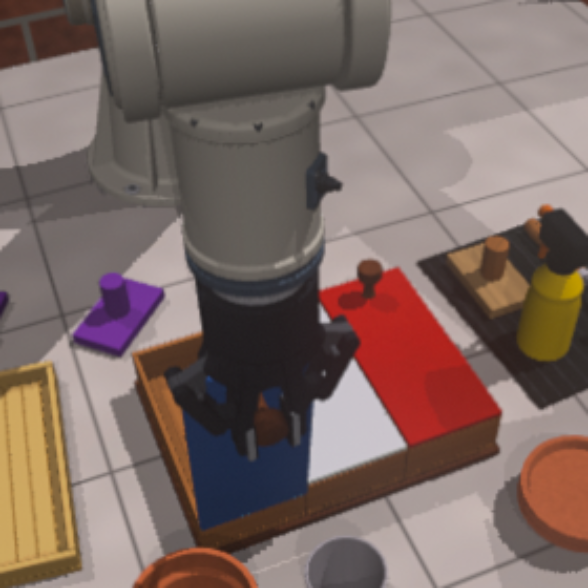

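The lid stands at about 1.7 rad. I release the knob, go straight up, then back toward the robot above the lid.

```bash
python3 -m inch '[{"dp":[0,0,0],"angular":[0,0,0],"fingers":150},{"dp":[0,0,0],"angular":[0,0,0],"fingers":80},{"dp":[0,0,0],"angular":[0,0,0],"fingers":80},{"dp":[0,0,0],"angular":[0,0,0],"fingers":80},{"dp":[0,-2,-20],"angular":[0,0,0],"fingers":80},{"dp":[0,-2,-50],"angular":[0,0,0],"fingers":80},{"dp":[0,-2,-80],"angular":[0,0,0],"fingers":80},{"dp":[0,-2,-100],"angular":[0,0,0],"fingers":80},{"dp":[0,-2,-110],"angular":[0,0,0],"fingers":80},{"dp":[0,-2,-110],"angular":[0,0,0],"fingers":80}]'
python3 -m inch '[{"dp":[0,30,0],"angular":[0,0,0],"fingers":80},{"dp":[0,70,0],"angular":[0,0,0],"fingers":80},{"dp":[0,110,0],"angular":[0,0,0],"fingers":80},{"dp":[30,150,0],"angular":[0,0,0],"fingers":80},{"dp":[60,190,0],"angular":[0,0,0],"fingers":80},{"dp":[90,225,0],"angular":[0,0,0],"fingers":80},{"dp":[120,250,0],"angular":[0,0,0],"fingers":80},{"dp":[150,280,0],"angular":[0,0,0],"fingers":80},{"dp":[180,310,0],"angular":[0,0,0],"fingers":80},{"dp":[210,330,0],"angular":[0,0,0],"fingers":80},{"dp":[240,350,0],"angular":[0,0,0],"fingers":80},{"dp":[250,350,0],"angular":[0,0,0],"fingers":80}]'
python3 -c "
from h import *
shot('top','18');shot('scene','18')"
```

```text
clock: 30.38
eef_pos: [728.7, -105.5, 354.7]
tcp_rot: [-3.138, -0.001, -1.56]
contact_force: [0.6, -0.8, 0.2]
opening: 0.689
clock: 31.38
eef_pos: [376.6, -361.3, 350.2]
tcp_rot: [3.139, 0.001, -1.562]
contact_force: [-0.3, 0.5, -0.0]
opening: 0.688
```

View pics/top18.png

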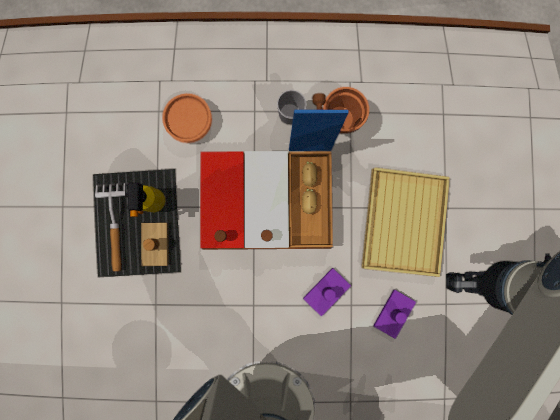

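View pics/scene18.png

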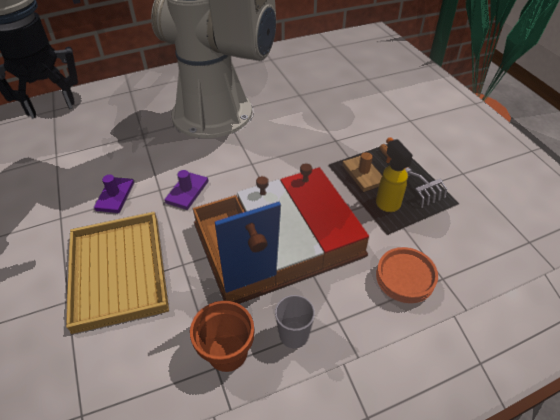

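The blue lid stands open. In the top view two potatoes lie in the box, at (311,174) and (310,203), and the near end is empty, so there are only two. I measure them and the tray.

```bash
python3 - <<'E'
from h import *
np.set_printoptions(suppress=True,precision=1)
im=cv2.imread("pics/top18.png"); d=np.load("pics/top18.npy"); X=cloud("top",d)
cv2.imwrite("pics/c18.png",cv2.resize(im[100:260,270:350],None,fx=3.7,fy=3.7,interpolation=cv2.INTER_CUBIC))
yy,xx=np.mgrid[:420,:560]
b=(xx>290)&(xx<331)&(yy>158)&(yy<245)
m=b&(X[...,2]>32)&(X[...,2]<62)&(abs(X[...,1]+107)<44)
n,l,s,c=cv2.connectedComponentsWithStats(m.astype(np.uint8))
for k in range(1,n):
    if s[k,4]>60:
        P=X[l==k]; print(s[k],P.mean(0),np.nanpercentile(P[:,2],97),cv2.minAreaRect(P[:,:2].astype(np.float32)))
print("box floor",np.nanmedian(X[b&(yy>222)&(yy<240)&(xx>300)&(xx<325)],0))
hs=cv2.cvtColor(im,cv2.COLOR_BGR2HSV)
m=(hs[...,0]>15)&(hs[...,0]<32)&(hs[...,1]>60)&(xx>355)&(yy>160)&(yy<285)&(X[...,2]<45)
cs,_=cv2.findContours(m.astype(np.uint8),0,2); c=max(cs,key=cv2.contourArea)[:,0]
print(cv2.minAreaRect(ray("top",c,30)[:,:2].astype(np.float32)))
i=(xx>385)&(xx<430)&(yy>190)&(yy<260);print("tray floor",np.nanmedian(X[i],0))
print(monitor.sense()['eef_pos'])
E
```

```text
[302 161  16  26 300] [ 601.  -106.6   49.6] 56.42899805885822 ((603.8248291015625, -107.06649017333984), (63.29960632324219, 36.0347900390625), 5.440011978149414)
[302 189  15  25 307] [ 532.8 -105.3   49.1] 56.577942334590205 ((534.41357421875, -106.23812103271484), (35.557899475097656, 60.51459503173828), 89.31309509277344)
box floor [ 459.6 -117.1   19. ]
((483.7398986816406, -355.03070068359375), (207.32949829101562, 260.1015930175781), 83.65367889404297)
tray floor [ 475.6 -366.1    9. ]
[ 378.6 -361.   350. ]
```

View pics/c18.png

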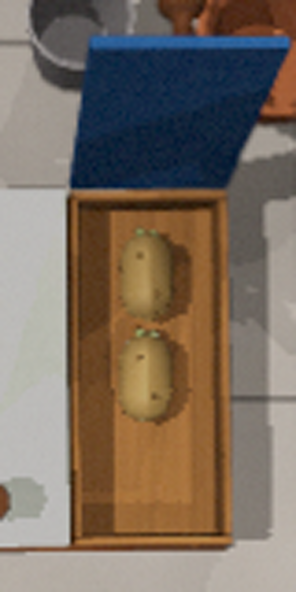

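Potatoes: A at (603,-107), turned slightly; B at (534,-106), aligned with the box. Box floor z≈18, tray centre (484,-355) with yaw -6.4°, tray empty. I go to B first.

```bash
python3 -c "
from h import *
print(rel([534,-106.2,140],-1.57))"
python3 -m inch '[{"dp":[-30,-20,20],"angular":[0,0,0],"fingers":97},{"dp":[-65,-38,40],"angular":[0,0,0],"fingers":97},{"dp":[-100,-57,60],"angular":[0,0,0],"fingers":97},{"dp":[-135,-76,80],"angular":[0,0,0],"fingers":97},{"dp":[-170,-95,100],"angular":[0,0,0],"fingers":97},{"dp":[-205,-114,120],"angular":[0,0,0],"fingers":97},{"dp":[-235,-135,140],"angular":[0,0,0],"fingers":97},{"dp":[-250,-155,160],"angular":[0,0,0],"fingers":97},{"dp":[-253,-155,180],"angular":[0,0,0],"fingers":97},{"dp":[-253,-155,180],"angular":[0,0,0],"fingers":97},{"dp":[-253,-155,180],"angular":[0,0,0],"fingers":97}]' 22
python3 -c "
from h import *
print(rel([534,-106.2,90],-1.57))"
```

```text
[array([-253.4, -157.6,  210. ]), array([0.002, 0.001, 0.006])]
clock: 32.4
eef_pos: [531.1, -103.1, 170.2]
tcp_rot: [3.137, 0.001, -1.558]
contact_force: [-0.2, -0.6, -0.3]
opening: 0.62
[array([ 3.2, -3.3, 80.1]), array([0.005, 0.001, 0.012])]
```

```bash
python3 -m inch '[{"dp":[0,-2,20],"angular":[0,0,0.01],"fingers":97},{"dp":[0,-2,50],"angular":[0,0,0.01],"fingers":97},{"dp":[0,-2,75],"angular":[0,0,0.01],"fingers":97},{"dp":[0,-2,80],"angular":[0,0,0.01],"fingers":97},{"dp":[0,-2,80],"angular":[0,0,0.01],"fingers":97},{"dp":[0,-2,80],"angular":[0,0,0.01],"fingers":97},{"dp":[0,-2,80],"angular":[0,0,0.01],"fingers":97}]' 22
python3 -c "
from h import *
print(rel([533,-106.2,23],-1.57)); im,d=shot('top','19'); cv2.imwrite('pics/c19.png',cv2.resize(im[120:270,250:400],None,fx=4,fy=4))"
```

```text
clock: 32.98
eef_pos: [536.0, -105.0, 94.0]
tcp_rot: [-3.139, -0.001, -1.571]
contact_force: [-0.5, 0.2, 0.5]
opening: 0.614
[array([ 1.1,  3.2, 71. ]), array([-0.003, -0.001, -0.001])]
```

View pics/c19.png

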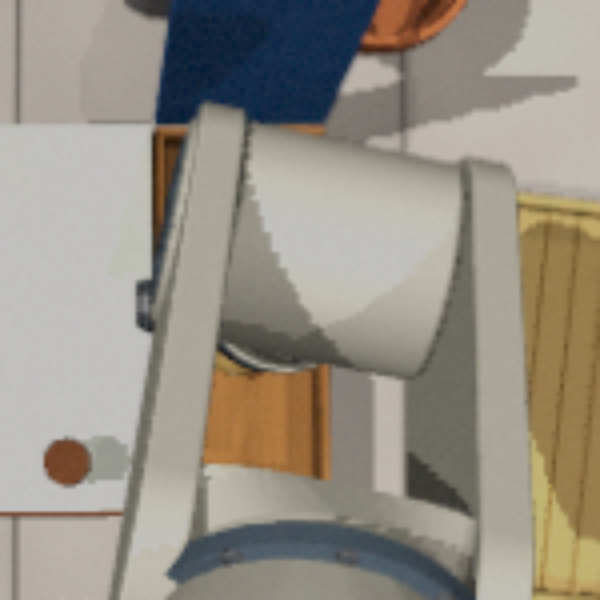

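The arm hides the box from above, and its wrist housing comes near the lid. I check that clearance from depth before reaching for A.

```bash
python3 -c "
from h import *
np.set_printoptions(suppress=True,precision=0)
for n in ('top',):
    d=np.load('pics/top19.npy');X=cloud(n,d)
    im=cv2.imread('pics/top19.png');hs=cv2.cvtColor(im,cv2.COLOR_BGR2HSV)
    m=(X[...,2]>110)&(X[...,0]>450)&(abs(X[...,1]+107)<90)
    blue=(hs[...,0]>100)&(hs[...,0]<125)&(hs[...,1]>150)
    for z in range(100,500,40):
        a=X[m&~blue&(X[...,2]>z)&(X[...,2]<=z+40)]; b=X[m&blue&(X[...,2]>z)&(X[...,2]<=z+40)]
        print(z,len(a),np.percentile(a[:,0],98) if len(a) else '', 'lid',len(b),np.percentile(b[:,0],5) if len(b) else '')
"
```

```text
100 8 666.6598272762072 lid 198 662.6916940862102
140 12 670.8471288513036 lid 272 666.1719836585953
180 59 676.5201374136813 lid 303 670.8067869328339
220 19 679.4112057682539 lid 344 675.451426223186
260 196 731.9782142803144 lid 569 680.0673740469259
300 54 504.15677705362015 lid 3 687.337112167351
340 7 499.92939917216626 lid 0 
380 14 495.4744554986034 lid 0 
420 581 585.0061806782296 lid 0 
460 3701 574.0581519737394 lid 0
```

```bash
python3 -m inch '[{"dp":[1,3,25],"angular":[0,0,0],"fingers":97},{"dp":[1,3,50],"angular":[0,0,0],"fingers":97},{"dp":[1,3,66],"angular":[0,0,0],"fingers":97},{"dp":[1,3,71],"angular":[0,0,0],"fingers":97},{"dp":[1,3,71],"angular":[0,0,0],"fingers":97},{"dp":[1,3,71],"angular":[0,0,0],"fingers":97}]' 22
```

```text
clock: 33.53
eef_pos: [532.9, -105.8, 22.3]
tcp_rot: [-3.14, -0.0, -1.57]
contact_force: [-0.0, 0.1, 0.1]
opening: 0.618
```

The wrist reaches only about 50 mm beyond the TCP, above z = 420, so it will clear the lid for A too. I close on B lightly.

```bash
python3 -m inch '[{"dp":[0,0,0],"angular":[0,0,0],"fingers":115},{"dp":[0,0,0],"angular":[0,0,0],"fingers":130},{"dp":[0,0,0],"angular":[0,0,0],"fingers":145},{"dp":[0,0,0],"angular":[0,0,0],"fingers":160},{"dp":[0,0,0],"angular":[0,0,0],"fingers":175},{"dp":[0,0,0],"angular":[0,0,0],"fingers":190},{"dp":[0,0,0],"angular":[0,0,0],"fingers":210},{"dp":[0,0,0],"angular":[0,0,0],"fingers":230},{"dp":[0,0,0],"angular":[0,0,0],"fingers":230}]' 22
python3 -m inch '[{"dp":[0,0,-3],"angular":[0,0,0],"fingers":230},{"dp":[0,0,-8],"angular":[0,0,0],"fingers":230},{"dp":[0,0,-15],"angular":[0,0,0],"fingers":230},{"dp":[0,0,-25],"angular":[0,0,0],"fingers":230},{"dp":[0,0,-40],"angular":[0,0,0],"fingers":230},{"dp":[0,0,-60],"angular":[0,0,0],"fingers":230},{"dp":[0,0,-80],"angular":[0,0,0],"fingers":230},{"dp":[0,0,-100],"angular":[0,0,0],"fingers":230},{"dp":[0,0,-110],"angular":[0,0,0],"fingers":230},{"dp":[0,0,-110],"angular":[0,0,0],"fingers":230}]' 22
python3 -c "
from h import *
shot('scene','20')
M=Ro.from_euler('z',-6.35,degrees=True)
for y in (40,-40): print(M.apply([0,y,0])+[483.7,-355,0])
p=M.apply([0,40,0])+[483.7,-355,0]; print(rel(p+[0,0,133],-1.68))"
```

```text
clock: 34.28
eef_pos: [532.4, -105.5, 21.7]
tcp_rot: [-3.141, -0.0, -1.57]
contact_force: [-0.9, -0.0, 5.8]
opening: 0.417
clock: 35.12
eef_pos: [533.5, -105.8, 133.9]
tcp_rot: [-3.137, -0.001, -1.57]
contact_force: [0.8, -0.5, -0.7]
opening: 0.419
[ 488.12406655 -315.24540737    0.        ]
[ 479.27593345 -394.75459263    0.        ]
[array([209.6,  44.7,  -0.8]), array([-0.003, -0.   ,  0.11 ])]
```

View pics/scene20.png

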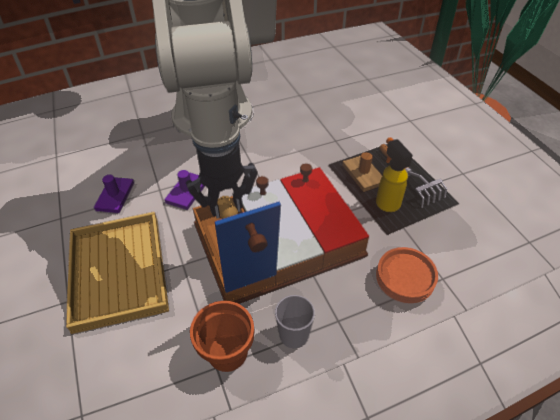

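Potato B is held in the jaws, tan at (228,207), and the tray hasn't moved. I carry it over gently.

```bash
python3 -m inch '[{"dp":[10,2,0],"angular":[0,0,0],"fingers":230},{"dp":[28,6,0],"angular":[0,0,0.02],"fingers":230},{"dp":[50,10,0],"angular":[0,0,0.04],"fingers":230},{"dp":[75,15,0],"angular":[0,0,0.06],"fingers":230},{"dp":[100,20,0],"angular":[0,0,0.08],"fingers":230},{"dp":[125,26,0],"angular":[0,0,0.1],"fingers":230},{"dp":[150,32,0],"angular":[0,0,0.11],"fingers":230},{"dp":[175,38,0],"angular":[0,0,0.11],"fingers":230},{"dp":[195,43,0],"angular":[0,0,0.11],"fingers":230},{"dp":[209,45,0],"angular":[0,0,0.11],"fingers":230},{"dp":[209,45,0],"angular":[0,0,0.11],"fingers":230},{"dp":[209,45,0],"angular":[0,0,0.11],"fingers":230}]' 22
python3 -m inch '[{"dp":[0,0,15],"angular":[0,0,0],"fingers":230},{"dp":[0,0,40],"angular":[0,0,0],"fingers":230},{"dp":[0,0,65],"angular":[0,0,0],"fingers":230},{"dp":[0,0,85],"angular":[0,0,0],"fingers":230},{"dp":[0,0,100],"angular":[0,0,0],"fingers":230},{"dp":[0,0,110],"angular":[0,0,0],"fingers":230},{"dp":[0,0,114],"angular":[0,0,0],"fingers":230},{"dp":[0,0,114],"angular":[0,0,0],"fingers":230},{"dp":[0,0,114],"angular":[0,0,0],"fingers":230}]' 22
python3 -c "
from h import *
im,d=shot('scene','21');cv2.imwrite('pics/c21.png',cv2.resize(im[150:350,40:240],None,fx=3,fy=3)); print(monitor.sense()['eef_pos'])"
```

```text
clock: 36.17
eef_pos: [486.3, -314.7, 130.0]
tcp_rot: [3.14, 0.001, -1.682]
contact_force: [0.4, 0.0, -0.4]
opening: 0.415
clock: 36.92
eef_pos: [487.5, -314.3, 17.4]
tcp_rot: [-3.141, -0.0, -1.68]
contact_force: [-0.3, 0.3, -0.6]
opening: 0.424
[ 487.71075322 -314.60734596   17.81404234]
```

View pics/c21.png

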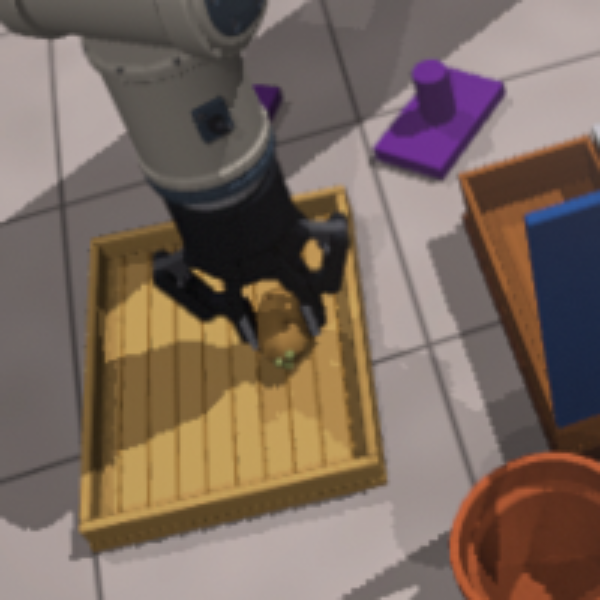

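Potato B is about 6 mm above the tray floor, inside the wall. I lower slowly.

```bash
python3 -m inch '[{"dp":[0,0,1],"angular":[0,0,0],"fingers":230},{"dp":[0,0,2],"angular":[0,0,0],"fingers":230},{"dp":[0,0,3],"angular":[0,0,0],"fingers":230},{"dp":[0,0,4],"angular":[0,0,0],"fingers":230},{"dp":[0,0,4],"angular":[0,0,0],"fingers":230},{"dp":[0,0,4],"angular":[0,0,0],"fingers":230}]' 22
```

```text
clock: 37.47
eef_pos: [487.0, -314.5, 13.0]
tcp_rot: [3.141, 0.0, -1.68]
contact_force: [0.4, -0.9, -1.8]
opening: 0.42
```

```bash
python3 -m inch '[{"dp":[0,0,1],"angular":[0,0,0],"fingers":230},{"dp":[0,0,1.5],"angular":[0,0,0],"fingers":230},{"dp":[0,0,1.5],"angular":[0,0,0],"fingers":230},{"dp":[0,0,1.5],"angular":[0,0,0],"fingers":140},{"dp":[0,0,1.5],"angular":[0,0,0],"fingers":120},{"dp":[0,0,1.5],"angular":[0,0,0],"fingers":97},{"dp":[0,0,1.5],"angular":[0,0,0],"fingers":97},{"dp":[0,0,-20],"angular":[0,0,0],"fingers":97},{"dp":[0,0,-50],"angular":[0,0,0],"fingers":97},{"dp":[0,0,-85],"angular":[0,0,0],"fingers":97},{"dp":[0,0,-120],"angular":[0,0,0],"fingers":97},{"dp":[0,0,-130],"angular":[0,0,0],"fingers":97}]' 22
python3 -c "
from h import *
im,d=shot('scene','22');cv2.imwrite('pics/c22.png',cv2.resize(im[150:350,40:240],None,fx=3,fy=3)); print(rel([600,-106.5,150],-1.54))"
```

```text
clock: 38.47
eef_pos: [489.2, -315.9, 148.0]
tcp_rot: [-3.136, -0.003, -1.68]
contact_force: [1.5, -0.5, 1.1]
opening: 0.622
[array([-220.3,  -87.1,   -2.1]), array([-0.006, -0.004, -0.14 ])]
```

View pics/c22.png

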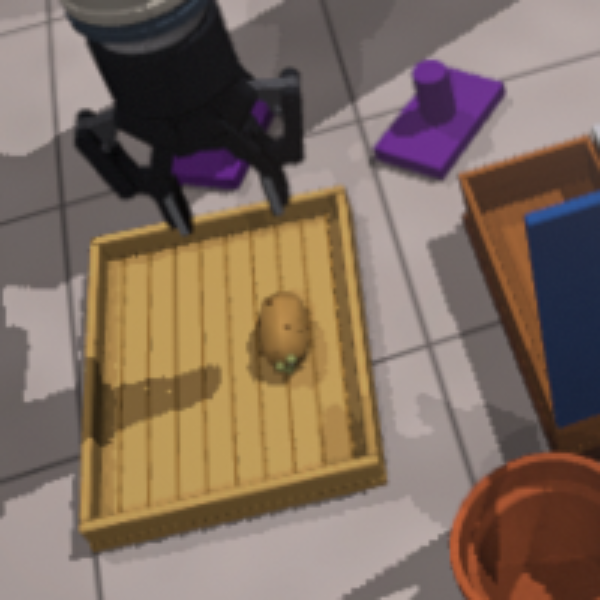

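Potato B lies flat in the tray, at (283,330) in the crop. Next is potato A.

```bash
python3 -m inch '[{"dp":[-35,-14,0],"angular":[0,0,-0.03],"fingers":97},{"dp":[-72,-28,0],"angular":[0,0,-0.06],"fingers":97},{"dp":[-110,-43,0],"angular":[0,0,-0.1],"fingers":97},{"dp":[-147,-58,0],"angular":[0,0,-0.14],"fingers":97},{"dp":[-185,-73,0],"angular":[0,0,-0.16],"fingers":97},{"dp":[-210,-83,0],"angular":[0,0,-0.16],"fingers":97},{"dp":[-220,-87,0],"angular":[0,0,-0.16],"fingers":97},{"dp":[-220,-87,0],"angular":[0,0,-0.16],"fingers":97},{"dp":[-220,-87,0],"angular":[0,0,-0.16],"fingers":97},{"dp":[-220,-87,0],"angular":[0,0,-0.16],"fingers":97}]' 22
python3 -c "
from h import *
print(rel([599,-106.8,22.5],-1.52))"
```

```text
clock: 39.35
eef_pos: [596.6, -106.3, 142.4]
tcp_rot: [3.14, -0.0, -1.521]
contact_force: [0.4, 0.6, -0.7]
opening: 0.619
[array([  0.6,  -2.6, 119.9]), array([ 0.001, -0.   , -0.001])]
```

```bash
python3 -m inch '[{"dp":[0.5,-2.5,25],"angular":[0,0,0],"fingers":97},{"dp":[0.5,-2.5,55],"angular":[0,0,0],"fingers":97},{"dp":[0.5,-2.5,75],"angular":[0,0,0],"fingers":97},{"dp":[0.5,-2.5,75],"angular":[0,0,0],"fingers":97},{"dp":[0.5,-2.5,75],"angular":[0,0,0],"fingers":97}]' 22
python3 -c "
from h import *
print(rel([599,-106.8,22.5],-1.52));shot('scene','23')"
```

```text
clock: 39.77
eef_pos: [598.7, -106.8, 67.3]
tcp_rot: [3.139, 0.0, -1.522]
contact_force: [-0.3, -0.1, 0.5]
opening: 0.619
[array([-0. , -0.4, 44.7]), array([ 0.003,  0.   , -0.002])]
```

View pics/scene23.png

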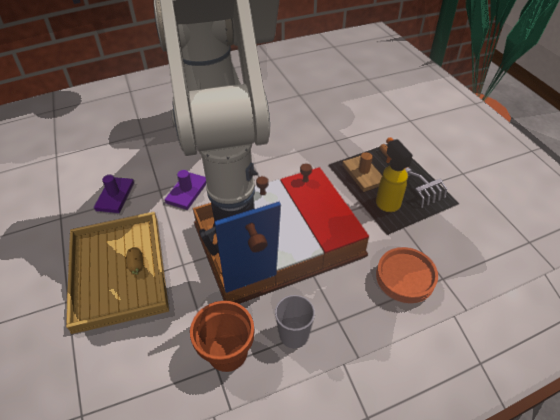

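The gripper is inside the box behind the lid, the lid hasn't moved, and there are no contact forces. I go down and close lightly.

```bash
python3 -m inch '[{"dp":[0,0,20],"angular":[0,0,0],"fingers":97},{"dp":[0,0,38],"angular":[0,0,0],"fingers":97},{"dp":[0,0,44.5],"angular":[0,0,0],"fingers":97},{"dp":[0,0,44.5],"angular":[0,0,0],"fingers":97},{"dp":[0,0,44.5],"angular":[0,0,0],"fingers":97}]' 22
python3 -m inch '[{"dp":[0,0,0],"angular":[0,0,0],"fingers":115},{"dp":[0,0,0],"angular":[0,0,0],"fingers":130},{"dp":[0,0,0],"angular":[0,0,0],"fingers":145},{"dp":[0,0,0],"angular":[0,0,0],"fingers":160},{"dp":[0,0,0],"angular":[0,0,0],"fingers":175},{"dp":[0,0,0],"angular":[0,0,0],"fingers":190},{"dp":[0,0,0],"angular":[0,0,0],"fingers":210},{"dp":[0,0,0],"angular":[0,0,0],"fingers":230},{"dp":[0,0,0],"angular":[0,0,0],"fingers":230}]' 22

```

```text
clock: 40.23
eef_pos: [600.7, -106.0, 24.6]
tcp_rot: [-3.141, -0.0, -1.52]
contact_force: [0.7, -0.1, 1.2]
opening: 0.62
clock: 40.98
eef_pos: [600.8, -105.8, 24.6]
tcp_rot: [-3.14, -0.0, -1.52]
contact_force: [-0.8, -0.4, 6.1]
opening: 0.418
```

```bash
python3 -m inch '[{"dp":[0,0,-3],"angular":[0,0,0],"fingers":230},{"dp":[0,0,-8],"angular":[0,0,0],"fingers":230},{"dp":[0,0,-15],"angular":[0,0,0],"fingers":230},{"dp":[0,0,-25],"angular":[0,0,0],"fingers":230},{"dp":[0,0,-40],"angular":[0,0,0],"fingers":230},{"dp":[0,0,-60],"angular":[0,0,0],"fingers":230},{"dp":[0,0,-80],"angular":[0,0,0],"fingers":230},{"dp":[0,0,-100],"angular":[0,0,0],"fingers":230},{"dp":[0,0,-110],"angular":[0,0,0],"fingers":230},{"dp":[0,0,-110],"angular":[0,0,0],"fingers":230}]' 22
python3 -c "
from h import *
shot('scene','24'); print(rel([479.3,-394.8,134],-1.68))"
```

```text
clock: 41.82
eef_pos: [601.7, -106.0, 136.6]
tcp_rot: [-3.137, -0.001, -1.52]
contact_force: [1.0, -0.6, -0.1]
opening: 0.417
[array([282.5, 136. ,   0.7]), array([-0.003, -0.   ,  0.16 ])]
```

View pics/scene24.png

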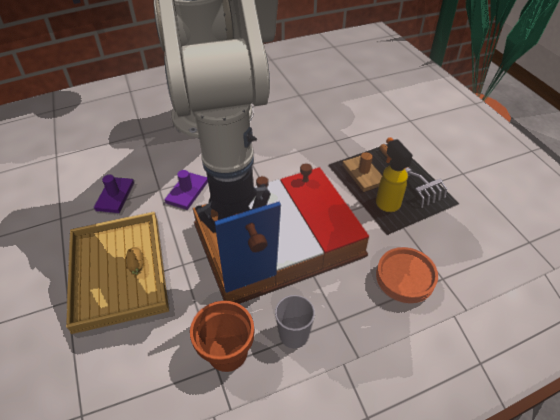

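The opening stays at 0.417, so potato A is held, though the lid hides it. I carry it to the other half of the tray.

```bash
python3 -m inch '[{"dp":[10,8,0],"angular":[0,0,0],"fingers":230},{"dp":[28,20,0],"angular":[0,0,0.02],"fingers":230},{"dp":[52,34,0],"angular":[0,0,0.04],"fingers":230},{"dp":[80,50,0],"angular":[0,0,0.06],"fingers":230},{"dp":[108,66,0],"angular":[0,0,0.08],"fingers":230},{"dp":[136,80,0],"angular":[0,0,0.1],"fingers":230},{"dp":[164,94,0],"angular":[0,0,0.12],"fingers":230},{"dp":[192,106,0],"angular":[0,0,0.14],"fingers":230},{"dp":[220,118,0],"angular":[0,0,0.16],"fingers":230},{"dp":[248,128,0],"angular":[0,0,0.16],"fingers":230},{"dp":[270,134,0],"angular":[0,0,0.16],"fingers":230},{"dp":[282.5,136,0],"angular":[0,0,0.16],"fingers":230}]' 22
python3 -m inch '[{"dp":[0,0,0],"angular":[0,0,0],"fingers":230},{"dp":[0,0,0],"angular":[0,0,0],"fingers":230},{"dp":[0,0,0],"angular":[0,0,0],"fingers":230}]' 22
python3 -c "
from h import *
print(rel([479.3,-394.8,20],-1.68)); im,d=shot('scene','25');cv2.imwrite('pics/c25.png',cv2.resize(im[150:350,40:240],None,fx=3,fy=3))"
```

```text
clock: 42.87
eef_pos: [476.3, -396.8, 131.9]
tcp_rot: [3.139, 0.001, -1.682]
contact_force: [0.9, -0.2, -0.9]
opening: 0.421
clock: 43.12
eef_pos: [478.2, -393.5, 132.7]
tcp_rot: [3.14, 0.001, -1.68]
contact_force: [-0.7, 0.1, -1.6]
opening: 0.417
[array([  1.3,  -1.4, 112.7]), array([0.001, 0.001, 0.   ])]
```

View pics/c25.png

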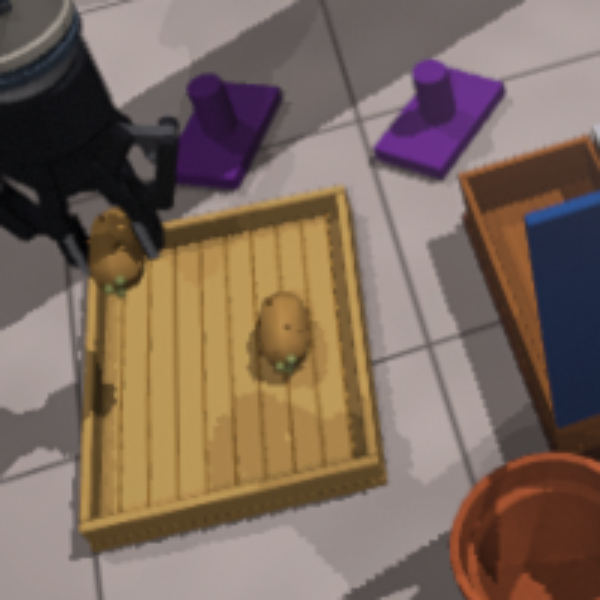

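Potato A is held level at (115,250) in the crop, above the empty half of the tray. I lower it.

```bash
python3 -m inch '[{"dp":[0,0,15],"angular":[0,0,0],"fingers":230},{"dp":[0,0,40],"angular":[0,0,0],"fingers":230},{"dp":[0,0,65],"angular":[0,0,0],"fingers":230},{"dp":[0,0,85],"angular":[0,0,0],"fingers":230},{"dp":[0,0,100],"angular":[0,0,0],"fingers":230},{"dp":[0,0,110],"angular":[0,0,0],"fingers":230},{"dp":[0,0,113],"angular":[0,0,0],"fingers":230},{"dp":[0,0,113],"angular":[0,0,0],"fingers":230},{"dp":[0,0,113],"angular":[0,0,0],"fingers":230}]' 22
python3 -m inch '[{"dp":[0,0,1],"angular":[0,0,0],"fingers":230},{"dp":[0,0,2],"angular":[0,0,0],"fingers":230},{"dp":[0,0,3],"angular":[0,0,0],"fingers":230},{"dp":[0,0,3],"angular":[0,0,0],"fingers":230},{"dp":[0,0,3],"angular":[0,0,0],"fingers":230}]' 22
```

```text
clock: 43.92
eef_pos: [479.1, -394.6, 21.2]
tcp_rot: [-3.141, -0.0, -1.679]
contact_force: [0.2, 0.3, -1.0]
opening: 0.423
clock: 44.33
eef_pos: [478.6, -394.8, 17.7]
tcp_rot: [-3.141, -0.0, -1.68]
contact_force: [0.0, -0.4, -1.7]
opening: 0.416
```

```bash
python3 -m inch '[{"dp":[0,0,1],"angular":[0,0,0],"fingers":230},{"dp":[0,0,2],"angular":[0,0,0],"fingers":230},{"dp":[0,0,2.5],"angular":[0,0,0],"fingers":230},{"dp":[0,0,2.5],"angular":[0,0,0],"fingers":230},{"dp":[0,0,2.5],"angular":[0,0,0],"fingers":230}]' 22
```

```text
clock: 44.75
eef_pos: [478.5, -394.7, 14.9]
tcp_rot: [3.141, 0.0, -1.68]
contact_force: [-1.0, 0.4, -0.6]
opening: 0.421
```

```bash
python3 -m inch '[{"dp":[0,0,0.7],"angular":[0,0,0],"fingers":230},{"dp":[0,0,0.7],"angular":[0,0,0],"fingers":140},{"dp":[0,0,0.7],"angular":[0,0,0],"fingers":120},{"dp":[0,0,0.7],"angular":[0,0,0],"fingers":97},{"dp":[0,0,0.7],"angular":[0,0,0],"fingers":97},{"dp":[0,0,-20],"angular":[0,0,0],"fingers":97},{"dp":[0,0,-50],"angular":[0,0,0],"fingers":97},{"dp":[0,0,-90],"angular":[0,0,0],"fingers":97},{"dp":[0,0,-130],"angular":[0,0,0],"fingers":97},{"dp":[0,0,-170],"angular":[0,0,0],"fingers":97},{"dp":[0,0,-210],"angular":[0,0,0],"fingers":97},{"dp":[0,0,-250],"angular":[0,0,0],"fingers":97}]' 22
python3 -m inch '[{"dp":[0,30,-35],"angular":[0,0,0],"fingers":97},{"dp":[0,60,-70],"angular":[0,0,0],"fingers":97},{"dp":[0,90,-90],"angular":[0,0,0],"fingers":97},{"dp":[0,90,-90],"angular":[0,0,0],"fingers":97}]'
python3 - <<'E'
from h import *
np.set_printoptions(suppress=True,precision=1)
shot('scene','26'); im,d=shot('top','26'); X=cloud('top',d)
M=Ro.from_euler('z',-6.35,degrees=True); Q=M.inv().apply(X.reshape(-1,3)-[483.7,-355,0]).reshape(X.shape)
m=(abs(Q[...,0])<115)&(abs(Q[...,1])<86)&(Q[...,2]>18)&(Q[...,2]<60)
n,l,s,c=cv2.connectedComponentsWithStats(m.astype(np.uint8))
for k in range(1,n):
    if s[k,4]>40: print("potato",s[k,4],Q[l==k].mean(0),Q[l==k][:,2].max())
hs=cv2.cvtColor(im,cv2.COLOR_BGR2HSV)
lid=(hs[...,0]>100)&(hs[...,0]<125)&(hs[...,1]>120)&(X[...,0]>630)&(X[...,2]>70)
P=X[lid]; print("lid",len(P)); a=np.polyfit(P[:,2],P[:,0],1); print("tilt from vertical",np.arctan(a[0]),"max",P.max(0))
yy,xx=np.mgrid[:420,:560]
b=(X[...,0]>430)&(X[...,0]<645)&(X[...,1]>-148)&(X[...,1]<-66)&(X[...,2]<62); print("box max",np.nanpercentile(X[b][:,2],[50,99]))
k=(hs[...,0]<12)&(X[...,2]>200)&(X[...,0]>690)&(X[...,0]<800)&(abs(X[...,1]+107)<40); print("knob",X[k].mean(0) if k.any() else None,k.sum())
print(monitor.sense()['eef_pos'])
E
```

```text
clock: 45.75
eef_pos: [478.2, -394.4, 267.1]
tcp_rot: [-3.141, -0.0, -1.68]
contact_force: [0.9, -1.2, -0.1]
opening: 0.623
clock: 46.08
eef_pos: [386.5, -385.5, 360.6]
tcp_rot: [-3.138, -0.005, -1.681]
contact_force: [0.7, -1.1, 1.0]
opening: 0.623
potato 301 [-0.6 43.9 39.2] 49.126990101627776
potato 305 [ -0.7 -35.7  38.9] 48.74634897649046
lid 1936
tilt from vertical 0.12116390566771638 max [692.  -53.  300.7]
box max [19.1 23.6]
knob [ 718.9 -104.9  271.8] 116
[ 388.6 -385.3  356.6]
```

View pics/top26.png

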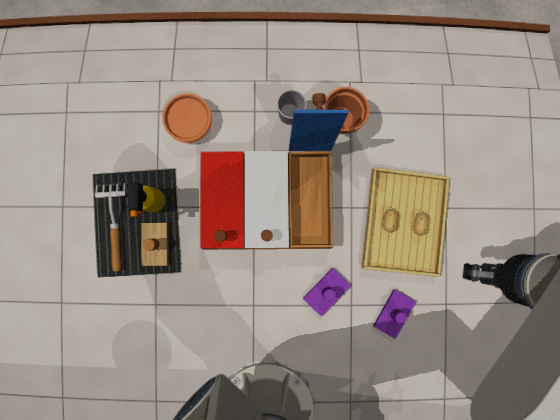

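View pics/scene26.png

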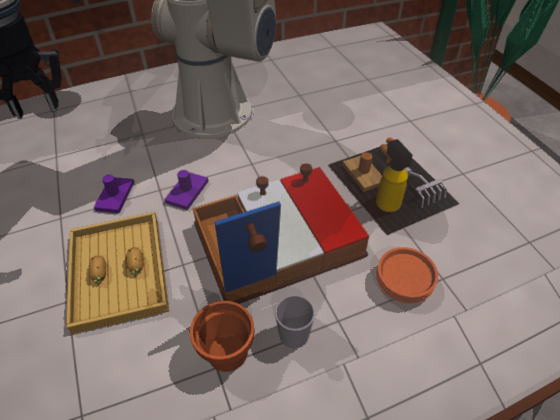

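Both potatoes lie flat in the tray, at (-1,44) and (-1,-36) in the tray frame. The box is empty (floor reading 19) and the lid is at about 1.69 rad. I return to the knob from above and reverse the arc.

```bash
python3 -c "
from h import *
print(rel([729,-105.4,355],-1.56))"
python3 -m inch '[{"dp":[-25,-25,0],"angular":[0,0,0],"fingers":80},{"dp":[-50,-55,0],"angular":[0,0,0],"fingers":80},{"dp":[-75,-85,0],"angular":[0,0,0],"fingers":80},{"dp":[-100,-115,0],"angular":[0,0,-0.03],"fingers":80},{"dp":[-125,-145,0],"angular":[0,0,-0.06],"fingers":80},{"dp":[-150,-175,0],"angular":[0,0,-0.09],"fingers":80},{"dp":[-175,-205,0],"angular":[0,0,-0.12],"fingers":80},{"dp":[-200,-235,0],"angular":[0,0,-0.12],"fingers":80},{"dp":[-220,-260,0],"angular":[0,0,-0.12],"fingers":80},{"dp":[-235,-285,0],"angular":[0,0,-0.12],"fingers":80},{"dp":[-240,-300,0],"angular":[0,0,-0.12],"fingers":80},{"dp":[-240,-308,0],"angular":[0,0,-0.12],"fingers":80}]' 40
python3 -m inch '[{"dp":[0,0,0],"angular":[0,0,0],"fingers":80},{"dp":[0,0,0],"angular":[0,0,0],"fingers":80},{"dp":[0,0,0],"angular":[0,0,0],"fingers":80}]'
python3 -c "
from h import *
print(rel([728.4,-105.4,243],-1.56))"
```

```text
[array([-315.7, -307.4,    1.8]), array([-0.003, -0.002, -0.121])]
clock: 47.18
eef_pos: [723.7, -177.2, 351.5]
tcp_rot: [3.139, 0.002, -1.557]
contact_force: [-0.1, 0.3, -0.4]
opening: 0.683
clock: 47.43
eef_pos: [720.6, -180.4, 354.3]
tcp_rot: [3.14, 0.0, -1.561]
contact_force: [-0.0, -0.3, -0.4]
opening: 0.685
[array([-74.9,  -8.7, 111.3]), array([ 0.001,  0.   , -0.001])]
```

```bash
python3 -m inch '[{"dp":[-30,-4,0],"angular":[0,0,0],"fingers":80},{"dp":[-60,-8.5,0],"angular":[0,0,0],"fingers":80},{"dp":[-75,-8.5,0],"angular":[0,0,0],"fingers":80},{"dp":[-75,-8.5,0],"angular":[0,0,0],"fingers":80},{"dp":[-75,-8.5,20],"angular":[0,0,0],"fingers":80},{"dp":[-75,-8.5,45],"angular":[0,0,0],"fingers":80},{"dp":[-75,-8.5,65],"angular":[0,0,0],"fingers":80},{"dp":[-75,-8.5,65],"angular":[0,0,0],"fingers":80}]' 40
python3 -c "
from h import *
print(rel([728.4,-105.4,243],-1.56)); im,d=shot('scene','27'); cv2.imwrite('pics/c27.png',cv2.resize(im[60:320,130:390],None,fx=2.3,fy=2.3))"
```

```text
clock: 48.1
eef_pos: [726.4, -105.8, 285.5]
tcp_rot: [3.135, 0.0, -1.561]
contact_force: [-0.3, 0.6, -1.5]
opening: 0.687
[array([-0.4, -2.3, 42.5]), array([ 0.007,  0.   , -0.001])]
```

View pics/c27.png

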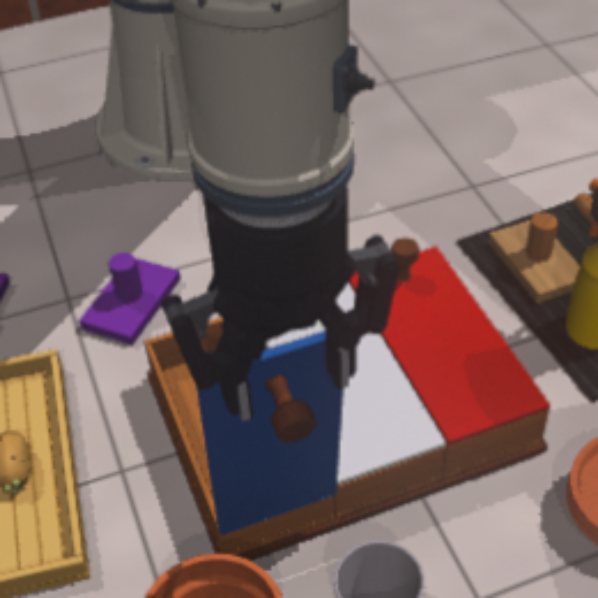

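The fingers are just above the knob (290,410 in the crop) and straddle it. I go down and grip.

```bash
python3 -m inch '[{"dp":[0,-1,15],"angular":[0,0,0],"fingers":80},{"dp":[0,-1,30],"angular":[0,0,0],"fingers":80},{"dp":[0,-1,42],"angular":[0,0,0],"fingers":80},{"dp":[0,-1,43],"angular":[0,0,0],"fingers":80},{"dp":[0,-1,43],"angular":[0,0,0],"fingers":255},{"dp":[0,-1,43],"angular":[0,0,0],"fingers":255},{"dp":[0,-1,43],"angular":[0,0,0],"fingers":255},{"dp":[0,-1,43],"angular":[0,0,0],"fingers":255},{"dp":[0,-1,43],"angular":[0,0,0],"fingers":255},{"dp":[0,-1,43],"angular":[0,0,0],"fingers":255}]' 40

```

```text
clock: 48.98
eef_pos: [731.0, -105.3, 248.6]
tcp_rot: [-3.139, -0.001, -1.56]
contact_force: [0.3, -2.4, 5.8]
opening: 0.304
```

```bash
python3 -m inch '[{"dp":[0,10,-3.2],"angular":[0,0,0],"fingers":255},{"dp":[0,20,-6],"angular":[0,0,0],"fingers":255},{"dp":[0,41,-9.8],"angular":[0,0,0],"fingers":255},{"dp":[0,62,-11.6],"angular":[0,0,0],"fingers":255},{"dp":[0,83,-11.3],"angular":[0,0,0],"fingers":255},{"dp":[0,104,-8.9],"angular":[0,0,0],"fingers":255},{"dp":[0,124,-4.4],"angular":[0,0,0],"fingers":255},{"dp":[0,144,2.1],"angular":[0,0,0],"fingers":255},{"dp":[0,144,2.1],"angular":[0,0,0],"fingers":255}]'
python3 -c "
from h import *
im,d=shot('scene','28'); cv2.imwrite('pics/c28.png',cv2.resize(im[40:320,130:410],None,fx=2.1,fy=2.1))"
```

```text
clock: 49.73
eef_pos: [581.9, -107.0, 244.3]
tcp_rot: [3.138, -0.001, -1.56]
contact_force: [-2.1, -4.4, 3.6]
opening: 0.302
```

View pics/c28.png

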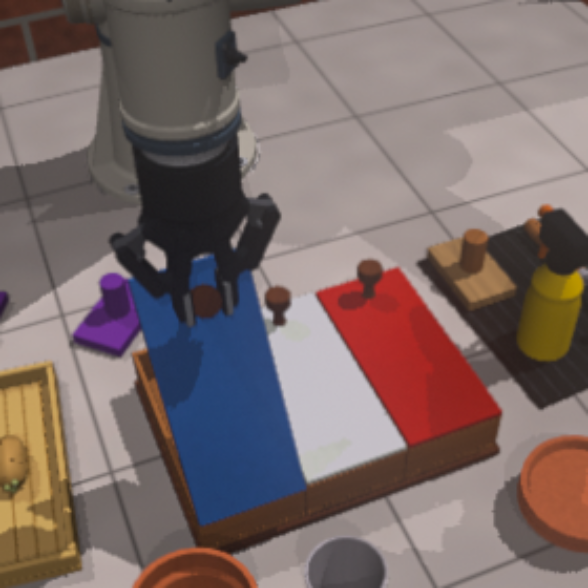

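The lid is at about 1.0 rad and still in the grip. I continue down.

```bash
python3 -m inch '[{"dp":[0,19.3,8.5],"angular":[0,0,0],"fingers":255},{"dp":[0,37.6,19],"angular":[0,0,0],"fingers":255},{"dp":[0,54.8,31],"angular":[0,0,0],"fingers":255},{"dp":[0,70.6,44.8],"angular":[0,0,0],"fingers":255},{"dp":[0,85,60],"angular":[0,0,0],"fingers":255},{"dp":[0,98,76.8],"angular":[0,0,0],"fingers":255},{"dp":[0,109,94.6],"angular":[0,0,0],"fingers":255},{"dp":[0,114,104],"angular":[0,0,0],"fingers":255},{"dp":[0,118.3,113.5],"angular":[0,0,0],"fingers":255},{"dp":[0,118.3,113.5],"angular":[0,0,0],"fingers":255}]'
python3 -m inch '[{"dp":[0,4,10],"angular":[0,0,0],"fingers":255},{"dp":[0,7,20],"angular":[0,0,0],"fingers":255},{"dp":[0,10,29],"angular":[0,0,0],"fingers":255},{"dp":[0,11.5,35],"angular":[0,0,0],"fingers":255},{"dp":[0,11.5,35],"angular":[0,0,0],"fingers":255}]'
```

```text
clock: 50.62
eef_pos: [466.3, -108.2, 130.1]
tcp_rot: [3.14, -0.001, -1.559]
contact_force: [-1.0, -6.7, -2.6]
opening: 0.305
clock: 51.03
eef_pos: [455.4, -108.3, 95.6]
tcp_rot: [3.14, -0.001, -1.559]
contact_force: [-1.8, -8.8, -1.6]
opening: 0.304
```

```bash
python3 -m inch '[{"dp":[0,0.7,2],"angular":[0,0,0],"fingers":255},{"dp":[0,0.7,2],"angular":[0,0,0],"fingers":255},{"dp":[0,0.7,2],"angular":[0,0,0],"fingers":255}]'
python3 -m inch '[{"dp":[0,0.7,1.5],"angular":[0,0,0],"fingers":255},{"dp":[0,0.7,1.5],"angular":[0,0,0],"fingers":255},{"dp":[0,0.7,1.5],"angular":[0,0,0],"fingers":255}]'
```

```text
clock: 51.28
eef_pos: [455.1, -108.3, 94.3]
tcp_rot: [3.141, -0.001, -1.56]
contact_force: [-0.7, -7.3, -1.5]
opening: 0.303
clock: 51.53
eef_pos: [454.8, -108.4, 93.0]
tcp_rot: [-3.141, -0.001, -1.56]
contact_force: [-0.1, -7.7, -1.6]
opening: 0.302
```

```bash
python3 -m inch '[{"dp":[0,0.5,2],"angular":[0,0,0],"fingers":255},{"dp":[0,0.5,2],"angular":[0,0,0],"fingers":255},{"dp":[0,0.5,2],"angular":[0,0,0],"fingers":255}]'
python3 -m inch '[{"dp":[0,0.5,2],"angular":[0,0,0],"fingers":255},{"dp":[0,0.5,2],"angular":[0,0,0],"fingers":255},{"dp":[0,0.5,2],"angular":[0,0,0],"fingers":255}]'
python3 -c "
from h import *
im,d=shot('scene','29'); cv2.imwrite('pics/c29.png',cv2.resize(im[80:320,150:390],None,fx=2.5,fy=2.5))"
```

```text
clock: 51.78
eef_pos: [454.7, -108.4, 92.0]
tcp_rot: [-3.141, -0.001, -1.56]
contact_force: [-4.3, -5.0, 13.3]
opening: 0.302
clock: 52.03
eef_pos: [454.9, -108.4, 91.3]
tcp_rot: [-3.139, -0.001, -1.56]
contact_force: [-6.8, -3.3, 31.9]
opening: 0.305
```

View pics/c29.png

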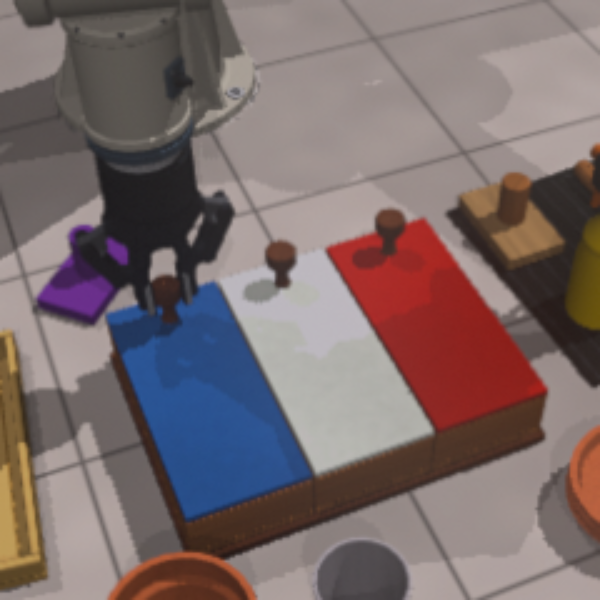

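The lid is shut: the force rose to 32 N with the knob down. The tamper now appears shifted, at (515,215) here against (540,225) in the same crop earlier, so it has probably been knocked. I release and measure.

```bash
python3 -m inch '[{"dp":[0,0,-2],"angular":[0,0,0],"fingers":200},{"dp":[0,0,-2],"angular":[0,0,0],"fingers":80},{"dp":[0,0,-2],"angular":[0,0,0],"fingers":60},{"dp":[0,0,-2],"angular":[0,0,0],"fingers":60},{"dp":[0,0,-20],"angular":[0,0,0],"fingers":60},{"dp":[0,0,-55],"angular":[0,0,0],"fingers":60},{"dp":[0,20,-95],"angular":[0,0,0],"fingers":60},{"dp":[20,50,-135],"angular":[0,0,0],"fingers":60},{"dp":[50,70,-175],"angular":[0,0,0],"fingers":60},{"dp":[85,85,-190],"angular":[0,0,0],"fingers":60},{"dp":[120,95,-195],"angular":[0,0,0],"fingers":60},{"dp":[150,95,-195],"angular":[0,0,0],"fingers":60}]'
cat > chk.py <<'E'
from h import *
import sys
np.set_printoptions(suppress=True,precision=1)
t=sys.argv[1]
shot('scene',t); im,d=shot('top',t); X=cloud('top',d); hs=cv2.cvtColor(im,cv2.COLOR_BGR2HSV)
def fr(c,yaw): return Ro.from_euler('z',yaw,degrees=True).inv().apply(X.reshape(-1,3)-c).reshape(X.shape)
Q=fr([480,338.8,0],3.86); mat=(abs(Q[...,0])<170)&(abs(Q[...,1])<130)
k=mat&(Q[...,2]>60)&(Q[...,2]<80)&(Q[...,0]<0); print('tamper grip',Q[k].mean(0),k.sum())
k=mat&(Q[...,2]>15)&(Q[...,2]<28)&(hs[...,0]>8)&(hs[...,0]<25)&(hs[...,2]>110)&(Q[...,1]<20);print('tamper board',cv2.minAreaRect(Q[k][:,:2].astype(np.float32)))
k=mat&(Q[...,2]>150)&(Q[...,2]<190); print('spray head',Q[k].mean(0),k.sum())
k=mat&(Q[...,2]>20)&(Q[...,2]<34)&(Q[...,1]>30)&(Q[...,0]<-10); print('rake handle',Q[k].mean(0),k.sum())
k=mat&(Q[...,2]>30)&(Q[...,2]<50)&(Q[...,1]>10)&(Q[...,0]>60); print('rake head',Q[k].mean(0),k.sum())
yy,xx=np.mgrid[:420,:560]
m=(hs[...,0]>15)&(hs[...,0]<32)&(hs[...,1]>60)&(xx>355)&(yy>150)&(yy<300)&(X[...,2]<45)
cs,_=cv2.findContours(m.astype(np.uint8),0,2); c=max(cs,key=cv2.contourArea)[:,0]
R=cv2.minAreaRect(ray("top",c,30)[:,:2].astype(np.float32)); print('tray',R)
Q=fr([*R[0],0],R[2]-90)
m=(abs(Q[...,0])<118)&(abs(Q[...,1])<88)&(Q[...,2]>22)&(Q[...,2]<60)
n,l,s,c=cv2.connectedComponentsWithStats(m.astype(np.uint8))
for k in range(1,n):
    if s[k,4]>40: print("potato",s[k,4],Q[l==k].mean(0),Q[l==k][:,2].max())
lid=(hs[...,0]>100)&(hs[...,0]<125)&(hs[...,1]>120)&(abs(X[...,1]+107)<45)&(abs(X[...,0]-537)<112)&(X[...,2]<95)&(X[...,2]>50)
P=X[lid]; print('lid',len(P),'slope',-np.polyfit(P[:,0],P[:,2],1)[0],np.median(P[:,2]))
E
python3 chk.py 30
```

```text
clock: 53.08
eef_pos: [359.8, -255.0, 285.7]
tcp_rot: [-3.139, -0.001, -1.559]
contact_force: [1.8, 0.6, -0.4]
opening: 0.762
tamper grip [-81.1 -65.7  70.5] 127
tamper board ((-81.00850677490234, -64.36175537109375), (65.96192169189453, 109.73363494873047), 86.99777221679688)
spray head [ 46.9 -52.5 173.5] 450
rake handle [-63.   51.2  26.1] 347
rake head [79.6 50.7 40.2] 233
tray ((483.2593994140625, -354.8105773925781), (207.1175537109375, 260.7928161621094), 83.52191162109375)
potato 301 [-0.2 43.8 39.3] 48.506747573018664
potato 305 [ -0.1 -35.9  39. ] 47.742028251895775
lid 3265 slope 0.003889077000285338 71.93898428176415
```

View pics/top30.png

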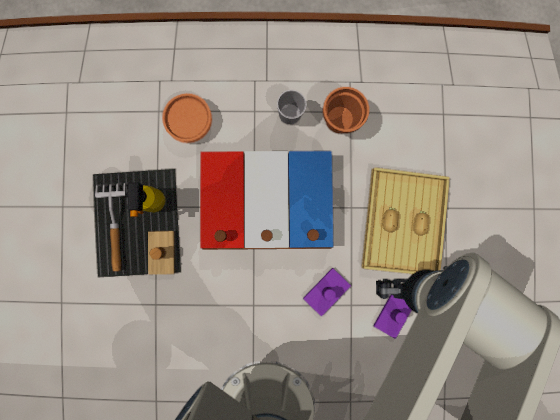

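View pics/scene30.png

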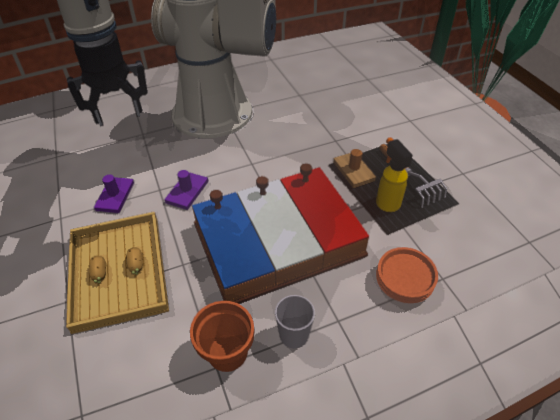

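The knock moved the tamper to (-81,-65) in the mat frame. It's still within limits, but its board now reaches the mat's near edge. There's plenty of time, so I'll lift it back further inside. The tray, potatoes, lid (slope ≈0), rake and bottle are all fine.

```bash
python3 -c "
from h import *
M=Ro.from_euler('z',3.86,degrees=True)
p=M.apply([-81,-65.3,0])+[480,338.8,0]; q=M.apply([-58,-48,0])+[480,338.8,0]; print(p,q); print(rel(p+[0,0,286],-1.52))"
```

```text
[403.5796619 268.1953123   0.       ] [425.36287232 287.00439904   0.        ]
[array([-527. ,  -46.5,   -2.8]), array([-0.002, -0.003, -0.044])]
```

```bash
python3 -m inch '[{"dp":[-30,0,0],"angular":[0,0,0],"fingers":60},{"dp":[-70,-5,0],"angular":[0,0,0],"fingers":60},{"dp":[-110,-10,0],"angular":[0,0,0],"fingers":60},{"dp":[-150,-14,0],"angular":[0,0,0],"fingers":60},{"dp":[-190,-18,0],"angular":[0,0,0],"fingers":60},{"dp":[-230,-22,0],"angular":[0,0,0],"fingers":60},{"dp":[-270,-26,0],"angular":[0,0,0],"fingers":60},{"dp":[-310,-30,0],"angular":[0,0,-0.02],"fingers":60},{"dp":[-350,-34,0],"angular":[0,0,-0.04],"fingers":60},{"dp":[-390,-38,0],"angular":[0,0,-0.044],"fingers":60},{"dp":[-430,-42,0],"angular":[0,0,-0.044],"fingers":60},{"dp":[-465,-46,0],"angular":[0,0,-0.044],"fingers":60}]' 60
python3 -c "
from h import *
print(rel([403.6,268.2,130],-1.52))"
```

```text
clock: 54.18
eef_pos: [400.8, 213.9, 282.8]
tcp_rot: [3.14, 0.0, -1.515]
contact_force: [1.3, -0.7, 0.1]
opening: 0.771
[array([-54. ,  -6.1, 152.8]), array([0.001, 0.   , 0.005])]
```

```bash
python3 -m inch '[{"dp":[-30,-2,0],"angular":[0,0,0],"fingers":60},{"dp":[-53,-4,0],"angular":[0,0,0],"fingers":60},{"dp":[-53,-4,0],"angular":[0,0,0],"fingers":60},{"dp":[-53,-4,30],"angular":[0,0,0],"fingers":60},{"dp":[-53,-4,70],"angular":[0,0,0],"fingers":60},{"dp":[-53,-4,110],"angular":[0,0,0],"fingers":60},{"dp":[-53,-4,140],"angular":[0,0,0],"fingers":60},{"dp":[-53,-4,155],"angular":[0,0,0],"fingers":60},{"dp":[-53,-4,155],"angular":[0,0,0],"fingers":60},{"dp":[-53,-4,155],"angular":[0,0,0],"fingers":60},{"dp":[-53,-4,155],"angular":[0,0,0],"fingers":60}]' 60
python3 -c "
from h import *
print(rel([403.6,268.2,44],-1.52)); im,d=shot('scene','31');cv2.imwrite('pics/c31.png',cv2.resize(im[60:260,300:500],None,fx=3,fy=3))"
```

```text
clock: 55.1
eef_pos: [403.5, 264.4, 129.3]
tcp_rot: [-3.141, 0.001, -1.516]
contact_force: [0.8, -0.0, -0.1]
opening: 0.76
[array([-3.7, -0.2, 85.3]), array([-0.001,  0.001,  0.004])]
```

View pics/c31.png

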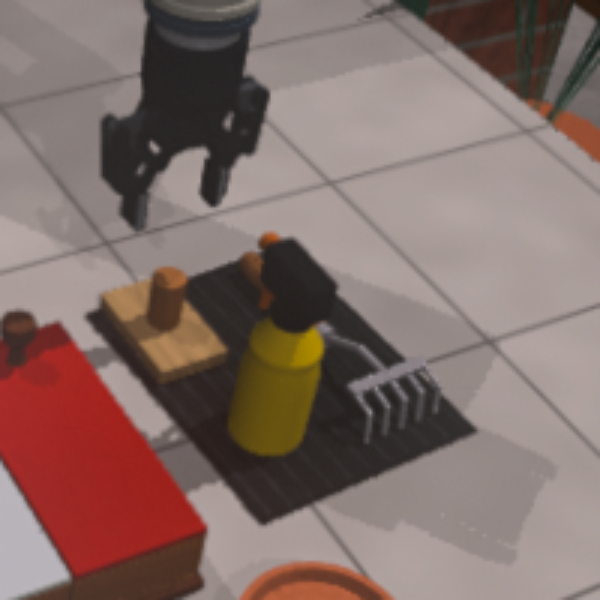

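The gripper is over the tamper's grip at (168,298) in the crop. I descend, grip, lift and shift about 22 mm in x and 18 mm in y.

```bash
python3 -m inch '[{"dp":[-3,0,25],"angular":[0,0,0],"fingers":60},{"dp":[-3,0,55],"angular":[0,0,0],"fingers":60},{"dp":[-3,0,78],"angular":[0,0,0],"fingers":60},{"dp":[-3,0,85],"angular":[0,0,0],"fingers":60},{"dp":[-3,0,85],"angular":[0,0,0],"fingers":60},{"dp":[-3,0,85],"angular":[0,0,0],"fingers":255},{"dp":[-3,0,85],"angular":[0,0,0],"fingers":255},{"dp":[-3,0,85],"angular":[0,0,0],"fingers":255},{"dp":[-3,0,85],"angular":[0,0,0],"fingers":255},{"dp":[-3,0,85],"angular":[0,0,0],"fingers":255},{"dp":[-3,0,85],"angular":[0,0,0],"fingers":255},{"dp":[-3,0,85],"angular":[0,0,0],"fingers":255}]' 60
python3 -m inch '[{"dp":[0,0,-4],"angular":[0,0,0],"fingers":255},{"dp":[0,0,-12],"angular":[0,0,0],"fingers":255},{"dp":[0,0,-25],"angular":[0,0,0],"fingers":255},{"dp":[-8,-10,-25],"angular":[0,0,0],"fingers":255},{"dp":[-17.5,-22.5,-25],"angular":[0,0,0],"fingers":255},{"dp":[-17.5,-22.5,-25],"angular":[0,0,0],"fingers":255},{"dp":[-17.5,-22.5,-15],"angular":[0,0,0],"fingers":255},{"dp":[-17.5,-22.5,-6],"angular":[0,0,0],"fingers":255},{"dp":[-17.5,-22.5,-3],"angular":[0,0,0],"fingers":255},{"dp":[-17.5,-22.5,-3],"angular":[0,0,0],"fingers":255},{"dp":[-17.5,-22.5,-3],"angular":[0,0,0],"fingers":255}]'
python3 -m inch '[{"dp":[0,0,1.5],"angular":[0,0,0],"fingers":255},{"dp":[0,0,2],"angular":[0,0,0],"fingers":255},{"dp":[0,0,2],"angular":[0,0,0],"fingers":255}]'
```

```text
clock: 56.15
eef_pos: [404.1, 267.9, 45.1]
tcp_rot: [-3.139, 0.001, -1.516]
contact_force: [-1.0, -0.3, 7.2]
opening: 0.336
clock: 57.07
eef_pos: [423.4, 285.1, 45.6]
tcp_rot: [3.14, -0.001, -1.516]
contact_force: [-0.8, -0.0, -1.5]
opening: 0.329
clock: 57.32
eef_pos: [423.7, 285.4, 45.1]
tcp_rot: [3.14, -0.001, -1.516]
contact_force: [-6.2, -3.2, 18.4]
opening: 0.327
```

Contact (18 N). I release, go up and move back clear.

```bash
python3 -m inch '[{"dp":[0,0,-1],"angular":[0,0,0],"fingers":170},{"dp":[0,0,-1],"angular":[0,0,0],"fingers":120},{"dp":[0,0,-1],"angular":[0,0,0],"fingers":100},{"dp":[0,0,-1],"angular":[0,0,0],"fingers":100},{"dp":[0,0,-20],"angular":[0,0,0],"fingers":100},{"dp":[0,0,-55],"angular":[0,0,0],"fingers":100},{"dp":[0,0,-95],"angular":[0,0,0],"fingers":100},{"dp":[0,0,-135],"angular":[0,0,0],"fingers":100},{"dp":[10,0,-175],"angular":[0,0,0],"fingers":100},{"dp":[45,0,-210],"angular":[0,0,0],"fingers":100},{"dp":[85,0,-230],"angular":[0,0,0],"fingers":100},{"dp":[125,10,-230],"angular":[0,0,0],"fingers":100}]'
python3 -m inch '[{"dp":[40,15,0],"angular":[0,0,0],"fingers":100},{"dp":[80,30,0],"angular":[0,0,0],"fingers":100},{"dp":[120,40,0],"angular":[0,0,0],"fingers":100},{"dp":[160,45,0],"angular":[0,0,0],"fingers":100},{"dp":[200,45,0],"angular":[0,0,0],"fingers":100},{"dp":[240,45,0],"angular":[0,0,0],"fingers":100},{"dp":[280,45,0],"angular":[0,0,0],"fingers":100},{"dp":[320,45,0],"angular":[0,0,0],"fingers":100},{"dp":[350,45,0],"angular":[0,0,0],"fingers":100},{"dp":[350,45,0],"angular":[0,0,0],"fingers":100},{"dp":[350,45,0],"angular":[0,0,0],"fingers":100}]'
python3 chk.py 32
```

```text
clock: 58.32
eef_pos: [425.2, 169.6, 277.5]
tcp_rot: [-3.134, 0.002, -1.514]
contact_force: [1.1, -0.3, -0.2]
opening: 0.607
clock: 59.23
eef_pos: [396.6, -184.0, 273.1]
tcp_rot: [3.141, 0.0, -1.519]
contact_force: [-0.2, -0.1, -0.0]
opening: 0.605
tamper grip [-60.  -50.2  70.1] 130
tamper board ((-59.716270446777344, -47.95277404785156), (65.57369232177734, 109.35549926757812), 87.20935821533203)
spray head [ 46.6 -52.3 173.8] 442
rake handle [-63.1  51.2  25.8] 353
rake head [79.5 50.4 40.3] 231
tray ((506.70513916015625, -357.5732116699219), (207.30746459960938, 213.84701538085938), 83.63997650146484)
potato 234 [101.9  -0.6  29.7] 35.59813106337326
potato 242 [-18.8  45.   39.3] 47.79058548403333
potato 305 [-23.9 -35.7  39. ] 49.481071610058265
lid 3275 slope 0.004406445852569272 72.01263760217913
```

View pics/scene32.png

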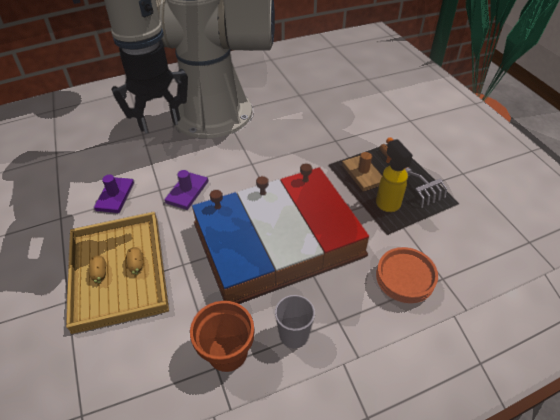

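View pics/top32.png

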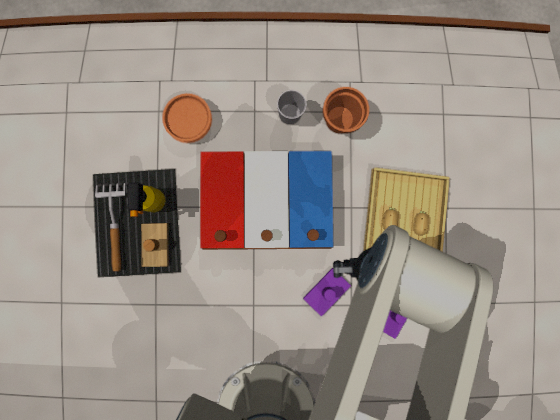

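In both views everything is in place: the tamper is back well inside the mat at (-60,-50), the lids are shut, and the potatoes are at unchanged pixels (391,217) and (421,223). The odd tray numbers in this check come from the arm hiding part of the tray. I hand the job in.

```bash
python3 -c "
from rig import sign_off
print(sign_off())"
```

```text
the job is handed in; nothing more can be done
None
```

The job is done and handed in at about 59 s of the 210 s; the hand-in gives no verdict. I stood the spray bottle on the mat and laid the rake and the wooden tamper beside it. Then I opened only the blue lid, moved both seed potatoes (there were only two) to the tray floor at a 22 N grip, and shut the lid.

Last checks:
- **Mat:** in the mat frame the tamper is at (-60,-50) mm, the spray head at (47,-52) and the rake's handle and head at y ≈ 51, all upright or level. The tamper was knocked to (-81,-65) during the run, still within limits but with its board at the mat's edge, so I lifted it back.
- **Potatoes:** flat on the tray floor at about (0,44) and (0,-36) mm in the tray frame.
- **Lids and bystanders:** the blue lid's measured slope is 0.004 rad. The red and white lids look shut, and the pot, saucers and tin look unmoved in the pictures; I did not measure any of these.
- **Check that disagreed:** the final tray fit gave a shifted, shortened tray because the arm hid part of it. The unobstructed check just before it (clock 53 s) put the tray in its original place, and in the last pictures it looks unmoved.

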